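# Pack the lunchbox and snap its lid on

### The arm

A 6-joint arm with a two-finger parallel gripper is mounted at the origin on the work surface. World frame = base frame: x ahead of the robot, y to its left, z up, the work surface at z = 0. Lengths are in m, angles in rad, forces in N, time in s.
With the tool pointing down it reaches from about 0.4 to 0.825 m from the base axis. Payload 7 kg.
Tool frame: the origin (TCP) lies midway between the tips of the shut fingers; the grasp point (between the pads) lies behind it (env.grip_depth is the z of the grasp point in the tool frame, in m); z points along the fingers, x is the direction in which the jaws open and shut, and the axes are right-handed (so a half turn about z gives the same grasp; the last joint's range is limited). The gripper opens to 88 mm and grips with 3 to 60 N. Pads are 19 mm wide; open, the fingers measure 130 mm over their backs; the gripper's body (78 mm by 193 mm) begins 47 mm behind the grasp point.
Start: joints at [-0.935, 0.359, 0.012, 0, -1.224, -0.288], TCP at [0.23, -0.635, 0.227] pointing down, gripper open.
Joint ranges: [-3.07, 3.07], [-1.43, 2.12], [-1.02, 1.25], [-3.03, 1.67], [-3.05, -0], [-3.03, 3.03]. Speed limits (rad/s): [2.39, 2.39, 3.01, 3.14, 3.14, 3.14].

### API

Orientations are given as [roll, pitch, yaw] about the fixed x, y, z axes, in that order (R = Rz(yaw) Ry(pitch) Rx(roll)).
In Python, from workcell import env, optics, order gives the robot as it stands.
- The arm moves only by the shell command python3 -m inch 'ROWS' [FORCE]. ROWS is JSON, one flat list of numbers, 5 for each row, row after row: the shift along the tool's x, y, z in cm, then the turn about the tool's z in rad, then the opening, from -1 (shut) to 1 (fully open), so that 0 is half open. A call has 1 to 12 rows; each row shifts and turns the pose as measured when the row begins, along the tool's axes as they then stand; what a row does not reach is not made up. A row lasts 1/12 s, in which the tool goes at most 41.7 mm and 7.16 degrees, less where a joint would pass 70% of its speed; a pose out of reach is approached as far as the arm can. A call with a gripper value outside its range is refused whole. The fingers move at their own pace and stop on an object; FORCE is the grip in N (left out, the last holds). Time passes only in rows, so rows that do not move let the fingers close. It gives the time, the measured TCP pose, the force and the opening at its end, in the units of the state.
- env.sense(): the state, without advancing time (a new reading comes with each control period).
- optics.grab_frame(name): name is "scene" or "side" or "wrist"; returns a dict with "img" (400x640x3 uint8, red, green, blue), "z_map" (400x640 float32, m along the optical axis (not along the pixel's ray), 0 where there is no reading), "fovy" (degrees; the focal length in pixels is half the picture's height over the tangent of half this angle, whatever the lens; pixels are square), "cx", "cy" (the principal point, pixels), "T" (4x4, takes a point from camera to world coordinates). Camera axes: x right, y down, z forward; pixel columns grow to the right and rows downward; lengths in m; the calibration is good to about 2 mm. A picture is of the moment at which its call begins.
- order.hand_in(): hands the job in, once; it reports no verdict.
The state is a dict: "clock": time; "qpos": joint angles; "joint_vel": joint speeds; "joint_torque": joint torques, N m; "eef_pos": TCP position; "tcp_rot": TCP orientation; "force": force on the tool from outside, world axes, zero at the start; "ft_torque": the same for the moment, N m; "grip_width": finger opening in m.
Only numpy, scipy, OpenCV 4.12 (cv2) and the standard library are available. Lean on these libraries where they do the work, as an engineer would, in place of code of your own. Each camera call takes 0.05 s, during which the arm holds its last target.

### The job

Pack the lunchbox: put every pot that is on the bench into its own well in the divider tray, the one of its shape and size, standing flat on the bottom of it. Then lay the lid on the box and press it straight down, without dropping it on, until the hooks at both ends have clicked over it and it is fully home. Leave the bottle, the jar and the spoon alone.

Things in the scene. Friction and masses are not known exactly. Their poses are not given: they have to be found in the camera images.
- lunchbox: navy lunchbox base, fixed, 228 mm (its x) x 154 mm (its y), rim 30 mm high. Origin: centre of its underside, on the bench; z up. A mint divider tray fills it, top face 24 mm above the bench, with five wells 16 mm deep, each sized for its pot (eight-sided wells for round pots). Guides along the long sides flare out up to 45 mm high; a springy grey hook stands at the middle of each short end, 62 mm tall.
- rim (a point): centre of the lunchbox's rim, 30 mm above the bench, axes as the lunchbox: the lid's origin comes here when fully home; either way round (turned by 180 degrees) is fine. The guides and the sloped hook heads lead in a lid up to about 5 mm off centre. Pots in their wells reach 36 mm above this point.
- lid: navy deep lid, loose, an upturned cap 228 mm (its x) x 154 mm (its y) x 48 mm tall, about 0.28 kg, 44 mm of room inside. Each short end has a tab at the bottom (10 mm out, 40 mm wide, 6 mm thick) for a hook. Origin: centre of its bottom edge plane; z up. On top in the middle stands a grip bar 80 mm long (lid x), 20 mm thick (lid y), from 48 to 80 mm above the origin.
- hook_a (a joint): springy snap hook at the lunchbox's +x end: 0 rad = upright, grows as its head is pushed outwards (up to about 0.15 rad as a tab passes), springs back to 0 once the tab is under it. Merely laid on, the lid rests on the slopes of both hooks, some 16 mm short of home; to click both takes a push of about 8 to 20 N straight down.
- hook_b (a joint): the same at the lunchbox's -x end
- pot_round: large round pot: disc 66 mm in diameter; grip bar 40 mm long (along its x), 18 mm thick (its y), from 30 to 58 mm above the underside. Metal body with bamboo top, 30 mm tall without the bar, about 0.12 kg, loose, stands upright on the bench. Origin: centre of its underside; z up. May be absent.
- well_round (a point): eight-sided well 72 mm across its flats, for the large round pot: centre of its floor, 8 mm above the bench, axes as the lunchbox. Well walls reach 16 mm above this floor.
- pot_small: small round pot: disc 50 mm in diameter; grip bar 40 mm long (along its x), 18 mm thick (its y), from 30 to 58 mm above the underside. Metal body with bamboo top, 30 mm tall without the bar, about 0.12 kg, loose, stands upright on the bench. Origin: centre of its underside; z up. May be absent.
- well_small (a point): eight-sided well 56 mm across its flats, for the small round pot: centre of its floor, 8 mm above the bench, axes as the lunchbox. Well walls reach 16 mm above this floor.
- pot_square: square pot: body 58 x 58 mm; grip bar 40 mm long (along its x), 18 mm thick (its y), from 30 to 58 mm above the underside. Metal body with bamboo top, 30 mm tall without the bar, about 0.12 kg, loose, stands upright on the bench. Origin: centre of its underside; z up. May be absent.
- well_square (a point): square well 64 x 64 mm, sides along the lunchbox's x and y, for the square pot: centre of its floor, 8 mm above the bench, axes as the lunchbox. Well walls reach 16 mm above this floor.
- pot_oblong: oblong pot: body 78 mm (its x) x 48 mm (its y); grip bar 40 mm long (along its x), 18 mm thick (its y), from 30 to 58 mm above the underside. Metal body with bamboo top, 30 mm tall without the bar, about 0.12 kg, loose, stands upright on the bench. Origin: centre of its underside; z up. May be absent.
- well_oblong (a point): oblong well 84 mm (lunchbox x) x 54 mm (lunchbox y), for the oblong pot: centre of its floor, 8 mm above the bench, axes as the lunchbox. Well walls reach 16 mm above this floor.
- pot_case: long narrow case: body 104 mm (its x) x 32 mm (its y); grip bar 40 mm long (along its x), 18 mm thick (its y), from 30 to 58 mm above the underside. Metal body with bamboo top, 30 mm tall without the bar, about 0.12 kg, loose, stands upright on the bench. Origin: centre of its underside; z up. May be absent.
- well_case (a point): long narrow well 110 mm (lunchbox x) x 38 mm (lunchbox y), for the long narrow case: centre of its floor, 8 mm above the bench, axes as the lunchbox. Well walls reach 16 mm above this floor.
- bottle: bystander: aluminium drink bottle 66 mm in diameter, 200 mm tall, standing; origin centre of its underside
- jar: bystander: glass jar with bamboo lid, 84 mm in diameter, 100 mm tall, standing; origin centre of its underside
- spoon: bystander: steel spoon about 150 mm long lying on the bench
Mind the look-alikes: they are no part of the job. What is shaped like the pot_small but green or purple is not meant.

How it is judged:
By the outcome, as a careful person would: the job done as asked, in the order asked, and still so for the second after the job is handed in, with the robot touching nothing.
Of pot_round, pot_small, pot_square, pot_oblong, pot_case only 3 to 5 are there at a start; the rules pass over those that are not, and their reading is None.
At some moment in a run one of pot_round, pot_small, pot_square, pot_oblong, pot_case, lid may be knocked a few centimetres aside while the robot is not near it.
It also fails if it takes over 210 s, if anything falls off the work surface, if the arm or the gripper's body presses on something with over 40 N, if the wrist force passes 120 N, or if a joint passes its speed limit or range.

## Working session

There is one attempt and no reset: what is moved stays moved. The work goes in short steps, Python scripts to look and compute and a shell command to move; the robot and the scene stay as the last step left them, time stands still between calls to the robot, and variables do not carry over. Pictures are saved under pics/ and viewed, and the job is handed in when it is done.

```bash
ls; mkdir -p pics
python3 - <<'E'
from workcell import env, optics, order
import cv2
print(env.sense(), env.grip_depth)
for n in ["scene","side","wrist"]:
    f=optics.grab_frame(n); cv2.imwrite(f"pics/{n}0.png",f["img"][:,:,::-1]); print(n,f["fovy"],f["cx"],f["cy"],f["T"].round(3).tolist())
E
```

```text
pics
{'clock': 0.0, 'qpos': array([-9.34907377e-01,  3.59398993e-01,  1.10861637e-02, -3.39066212e-04,
       -1.22410578e+00, -2.88083375e-01]), 'joint_vel': array([-2.32866116e-03, -6.31904907e-04,  9.65014926e-04,  1.72432149e-03,
        5.25209633e-04, -5.74968359e-06]), 'joint_torque': array([ 6.70111112e-04, -5.82719100e+01,  2.93068779e+01,  6.99743852e+00,
        6.96397852e-03, -1.84136634e-04]), 'eef_pos': array([ 0.22986495, -0.63414782,  0.22562874]), 'tcp_rot': array([-3.14143730e+00, -1.64599722e-03,  1.91848630e+00]), 'force': array([ 0.55539697,  0.62372012, -0.66430485]), 'ft_torque': array([ 0.00439995,  0.00837977, -0.06175349]), 'grip_width': 0.08752730388254724} -0.0188
scene 48.60823050320643 316.016104361027 192.51796569430442 [[-0.747, 0.383, -0.544, 1.217], [0.665, 0.434, -0.607, 0.702], [0.003, -0.815, -0.579, 0.748], [0.0, 0.0, 0.0, 1.0]]
side 48.39424612457657 317.72101524994497 194.04481441324342 [[-0.887, -0.323, 0.329, 0.271], [-0.461, 0.644, -0.61, 0.545], [-0.015, -0.693, -0.72, 0.719], [0.0, 0.0, 0.0, 1.0]]
wrist 58.23427357816748 311.9304837928852 197.85723038518998 [[-0.341, 0.896, 0.285, 0.153], [0.94, 0.325, 0.104, -0.663], [0.001, 0.303, -0.953, 0.384], [0.0, 0.0, 0.0, 1.0]]
```

View pics/scene0.png

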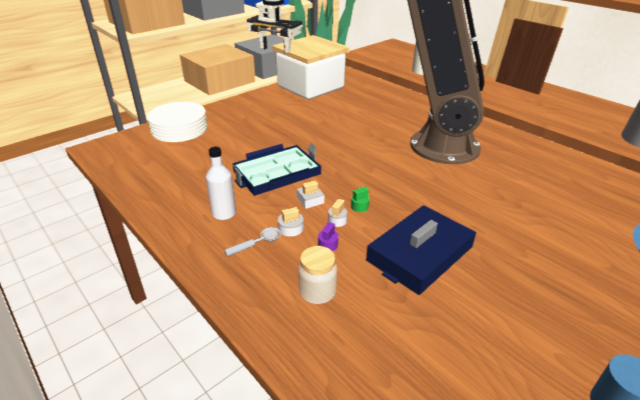

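View pics/side0.png

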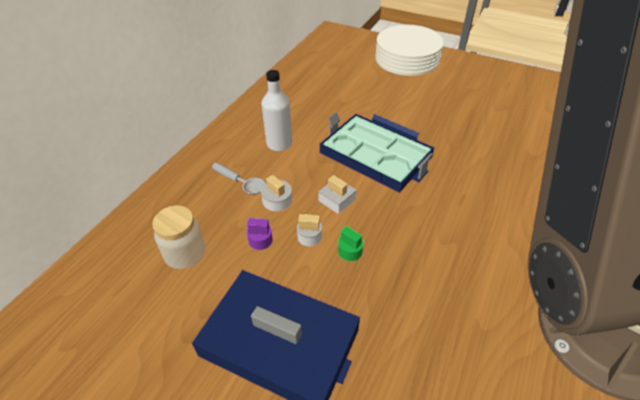

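View pics/wrist0.png

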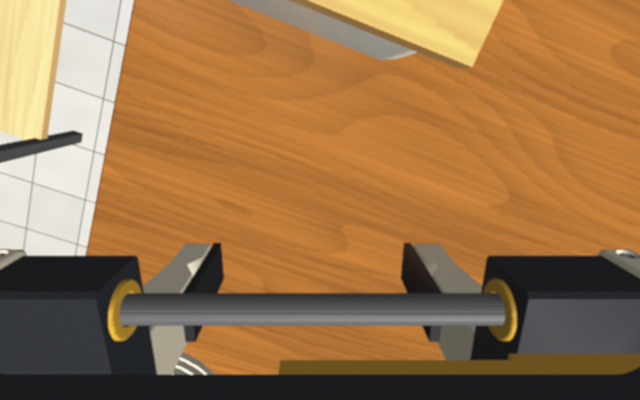

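The scene and side views agree. In scene there is a square pot at (311,195), a small one at (338,213) and a large round one at (291,222). The box is at (277,168) and the lid at (422,247). No oblong pot or case is visible. Next I'll build a top-down map.

```bash
cat > h.py <<'E'
from workcell import env, optics, order
import numpy as np, cv2
def cloud(n):
    f=optics.grab_frame(n); z=f["z_map"]; H,W=z.shape
    fl=H/2/np.tan(np.radians(f["fovy"])/2)
    v,u=np.mgrid[:H,:W]
    P=np.stack([(u-f["cx"])/fl*z,(v-f["cy"])/fl*z,z],-1)
    P=P@f["T"][:3,:3].T+f["T"][:3,3]
    P[z==0]=np.nan
    return f["img"],P,f
def sel(img,P,lo,hi):
    m=np.all((P>lo)&(P<hi),-1); return P[m],img[m]
E
python3 - <<'E'
from h import *
R=1000 # px per m, x 0.2..0.85 , y -0.45..0.45
for n in ["scene","side"]:
    img,P,f=cloud(n)
    np.save(f"/tmp/{n}P.npy",P);np.save(f"/tmp/{n}I.npy",img)
    p,c=sel(img,P,[0.2,-.4,-.02],[.78,.4,.25])
    print(n,len(p),"table z",np.median(p[abs(p[:,2])<.01,2]))
    o=np.argsort(p[:,2]);p=p[o];c=c[o]
    M=np.zeros((580,800,3),np.uint8)
    for q,k in zip(p,c):
        r=int((.78-q[0])*1000);s=int((.4-q[1])*1000)
        cv2.circle(M,(s,r),1,tuple(int(x) for x in k[::-1]),-1)
    cv2.imwrite(f"pics/top_{n}.png",M)
E
```

```text
scene 37224 table z -0.0008865259915129542
side 87521 table z -0.00034757093492565616
```

View pics/top_scene.png

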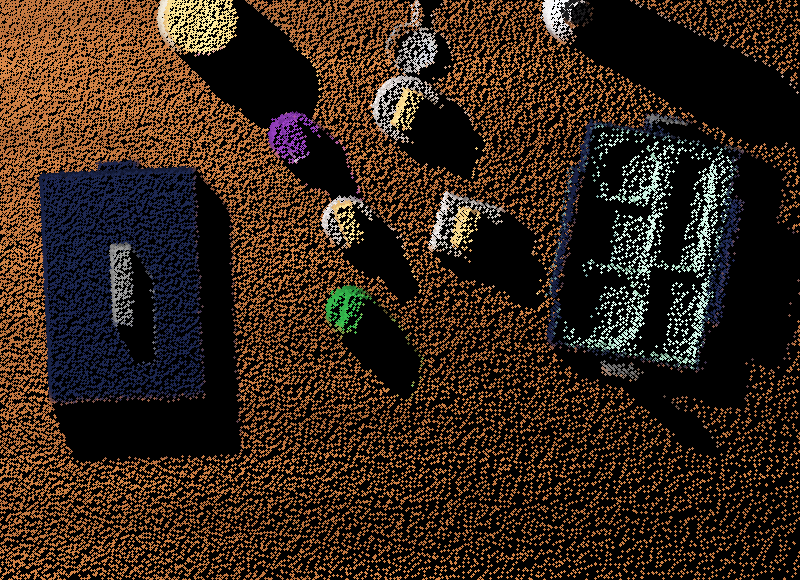

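View pics/top_side.png

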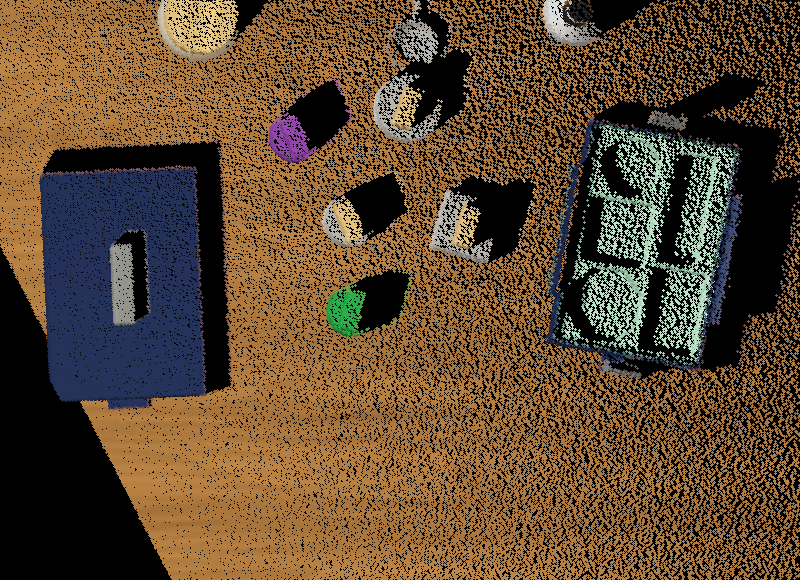

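```bash
cat > m.py <<'E'
from h import *
def load():
    ps=[];cs=[]
    for n in ["scene","side"]:
        P=np.load(f"/tmp/{n}P.npy");I=np.load(f"/tmp/{n}I.npy")
        p,c=sel(I,P,[0.2,-.4,-.02],[.85,.4,.25]);ps.append(p);cs.append(c)
    return ps,cs
def rect(p):
    c,s,a=cv2.minAreaRect((p[:,:2]*1000).astype(np.float32))
    return np.round(c,1),np.round(s,1),round(a,1)
if __name__=="__main__":
    ps,cs=load()
    rois={"round":((.63,-.05),(.71,.04)),"small":((.52,.01),(.595,.09)),"square":((.51,-.11),(.6,-.02))}
    for k,(lo,hi) in rois.items():
        for i in (0,1):
            p=ps[i]; m=np.all((p[:,:2]>lo)&(p[:,:2]<hi),1)&(p[:,2]>.006); q=p[m]
            hi_=q[q[:,2]>.053]; top=q[(q[:,2]>.026)&(q[:,2]<.033)]
            print(k,i,"bar",rect(hi_),np.percentile(hi_[:,2],95).round(4),"body",rect(top),"mean bar",hi_.mean(0).round(4))
        
    for i in (0,1):
        p=ps[i]; m=(p[:,0]<.64)&(p[:,1]>.18)
        q=p[m]; t=q[(q[:,2]>.042)&(q[:,2]<.054)]; g=q[(q[:,2]>.072)]
        print("lid",i,rect(t),np.median(t[:,2]),"grip",rect(g),np.percentile(g[:,2],90))
        c=cs[i].astype(int); mint=(c[:,1]>c[:,0]+10)&(c[:,1]>120)&(p[:,1]<-.13)&(p[:,2]>.021)&(p[:,2]<.028)
        navy=(c[:,2]>c[:,0]+20)&(p[:,1]<-.13)
        print("mint",rect(p[mint]),np.median(p[mint,2]),"navy rim",rect(p[navy&(p[:,2]>.026)&(p[:,2]<.033)]))
        g=(p[:,1]<-.13)&(p[:,2]>.05)&(p[:,2]<.07)
        n1=p[g&(p[:,0]>.62)&(p[:,1]<-.22)&(p[:,1]>-.3)];n2=p[g&(p[:,0]<.45)]
        if len(n1) and len(n2): print("hooks",n1.mean(0).round(4),n2.mean(0).round(4),len(n1),len(n2))
E
python3 m.py
```

```text
round 0 bar (array([670.1,  -7.1]), array([20.1, 39.6]), 68.6) 0.0582 body (array([673.2,  -3.8]), array([58.4, 64.8]), 50.5) mean bar [ 0.6698 -0.0062  0.0565]
round 1 bar (array([672.2,  -7.7]), array([18.9, 41.9]), 69.6) 0.0591 body (array([670.6,  -6.1]), array([65.6, 62.5]), 43.1) mean bar [ 0.6713 -0.0066  0.057 ]
small 0 bar (array([557.7,  51.8]), array([45.2, 19.1]), 22.3) 0.0586 body (array([559.9,  55.4]), array([41.2, 48.1]), 50.5) mean bar [0.5581 0.0526 0.0565]
small 1 bar (array([559.3,  50.8]), array([39.7, 19.8]), 22.6) 0.0593 body (array([554.3,  56.4]), array([49.6, 37.2]), 39.3) mean bar [0.5587 0.0522 0.0573]
square 0 bar (array([551.4, -65.4]), array([22. , 39.7]), 73.7) 0.059 body (array([550.5, -66.7]), array([62.9, 59.6]), 73.6) mean bar [ 0.5514 -0.065   0.0565]
square 1 bar (array([553.5, -66.5]), array([19.5, 41.4]), 75.7) 0.0589 body (array([553.4, -66.4]), array([59. , 61.1]), 74.9) mean bar [ 0.5528 -0.0655  0.0569]
lid 0 (array([493.3, 277.4]), array([233.6, 157.9]), 2.3) 0.047112730777471246 grip (array([495. , 277.9]), array([82. , 21.5]), 1.6) 0.08043263895254704
mint (array([ 531.5, -248.5]), array([145.6, 223.2]), 80.6) 0.022822084972964896 navy rim (array([ 532.3, -245. ]), array([171.7, 229.3]), 78.8)
hooks [ 0.6622 -0.2638  0.0583] [ 0.4065 -0.2191  0.0561] 12 30
lid 1 (array([496.3, 276.5]), array([229. , 155.5]), 2.6) 0.047606561200752295 grip (array([495.8, 277. ]), array([79.7, 21. ]), 2.7) 0.08084037492256099
mint (array([ 536. , -247.6]), array([145.9, 219.7]), 79.2) 0.023515822061013103 navy rim (array([ 535.7, -245. ]), array([168.1, 229. ]), 79.8)
hooks [ 0.662  -0.2675  0.0561] [ 0.4083 -0.2166  0.058 ] 62 31
```

Run:
```python
import cv2
a=cv2.imread('pics/side0.png')[90:280,190:450];cv2.imwrite('pics/side0z.png',cv2.resize(a,None,fx=3,fy=3,interpolation=2))
```

```text
(no output)
```

View pics/side0z.png

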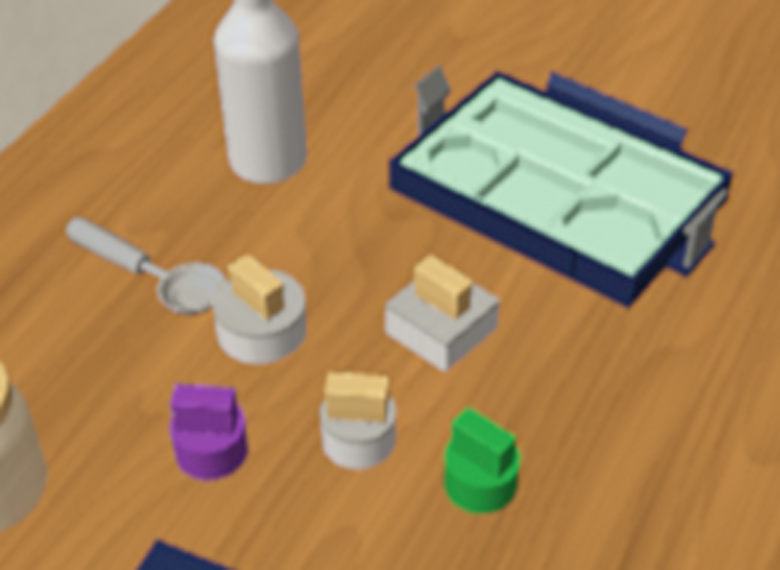

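The zoom shows the tray's +y (world) row: a small octagon at the far hook, then the square well, then a large octagon at the near hook. On the other side are the long case and oblong wells. Next I'll rectify the box into its own frame.

Run:
```python
from m import *
ps,cs=load()
for a in (-9,-9.5,-10,-10.5,-11,-11.5):
  t=np.radians(a); R=np.array([[np.cos(t),-np.sin(t)],[np.sin(t),np.cos(t)]])
  for i in (0,1):
    p=ps[i];c=cs[i].astype(int)
    mint=(c[:,1]>c[:,0]+10)&(c[:,1]>120)&(p[:,1]<-.13)&(p[:,2]>.021)&(p[:,2]<.027)
    q=p[mint,:2]@R  # box frame coords
    # sharpness: outer edges
    h0,_=np.histogram(q[:,0],np.arange(.4,.75,.002));h1,_=np.histogram(q[:,1],np.arange(-.3,0,.002))
    print(a,i,(h0**2).sum()+(h1**2).sum(), (h0**2).sum(),(h1**2).sum())
a=-10.3;t=np.radians(a); R=np.array([[np.cos(t),-np.sin(t)],[np.sin(t),np.cos(t)]]);C=np.array([.5345,-.2465])
M=np.zeros((400,800,3),np.uint8)
for i in (0,1):
    p=ps[i];q=(p[:,:2]-C)@R
    for (x,y),z,k in zip(q,p[:,2],cs[i]):
        if abs(x)<.14 and abs(y)<.1:
            s=int(399+0*i+x*2800);r=int(200-y*2000*1.4)
            col=(0,0,255) if z>.036 else (0,255,255) if z>.0275 else (0,255,0) if z>.02 else (255,80,80) if z<.012 and z>.004 else (90,90,90)
            if z<.004: continue
            cv2.circle(M,(s,r),2 if i else 1,col,-1)
cv2.imwrite("pics/boxframe.png",M)
```

```text
-9 0 9672 3269 6403
-9 1 55130 18561 36569
-9.5 0 10004 3325 6679
-9.5 1 55694 18551 37143
-10 0 9806 3333 6473
-10 1 56150 18727 37423
-10.5 0 9936 3381 6555
-10.5 1 56722 18879 37843
-11 0 9782 3339 6443
-11 1 57132 18865 38267
-11.5 0 9746 3387 6359
-11.5 1 56042 18737 37305
```

View pics/boxframe.png

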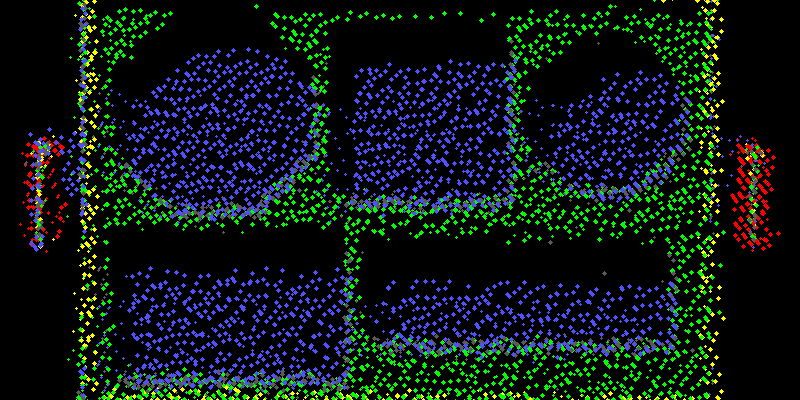

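```bash
cat > to.py <<'E'
import sys
from h import *
def delta(x,y,z,yaw_deg=None):
    s=env.sense(); from scipy.spatial.transform import Rotation as Ro
    R=Ro.from_euler("xyz",s["tcp_rot"]).as_matrix()
    d=R.T@(np.array([x,y,z])-s["eef_pos"])*100
    cur=np.degrees(np.arctan2(R[1,0],R[0,0]))
    dy=0 if yaw_deg is None else (yaw_deg-cur+90)%180-90
    print("t",round(s["clock"],2),"pos",s["eef_pos"].round(4),"yaw",cur.round(2),"w",round(s["grip_width"],4),"F",s["force"].round(1),"tilt",np.degrees(np.arccos(-R[2,2])).round(2))
    print("delta cm",d.round(2),"len",np.linalg.norm(d).round(2),"tool z turn rad",round(-np.radians(dy),3), "q6",s["qpos"][5].round(2))
if __name__=="__main__": delta(*map(float,sys.argv[1:]))
E
python3 -m inch '[2.3,2.75,-0.6,0,1, 2.3,2.75,-0.6,0,1, 2.3,2.75,-0.6,0,1, 2.3,2.75,-0.6,0,1, 2.3,2.75,-0.6,0,1, 2.3,2.75,-0.6,0,1, 2.3,2.75,-0.6,0,1, 2.3,2.75,-0.6,0,1, 2.3,2.75,-0.6,0,1, 2.3,2.75,-0.6,0,1, 2.3,2.75,-0.6,0,1]'
python3 to.py .44 -.28 .30
```

```text
clock: 1.17
eef_pos: [0.4313, -0.2837, 0.2905]
tcp_rot: [-3.139, -0.007, 1.908]
force: [1.4, -0.0, -0.5]
grip_width: 0.088
t 1.17 pos [ 0.4313 -0.2837  0.2905] yaw 109.3 w 0.088 F [ 1.4 -0.  -0.5] tilt 0.44
delta cm [ 0.06  0.94 -0.96] len 1.34 tool z turn rad -0.0 q6 -1.03
```

```bash
python3 -m inch '[0,0,0,0,0.2, 0,0,0,0,0]' >/dev/null
python3 - <<'E'
from h import *
img,P,f=cloud("wrist"); cv2.imwrite("pics/w1.png",img[:,:,::-1]); np.save("/tmp/wP.npy",P);np.save("/tmp/wI.npy",img)
E
```

```text
(no output)
```

View pics/w1.png

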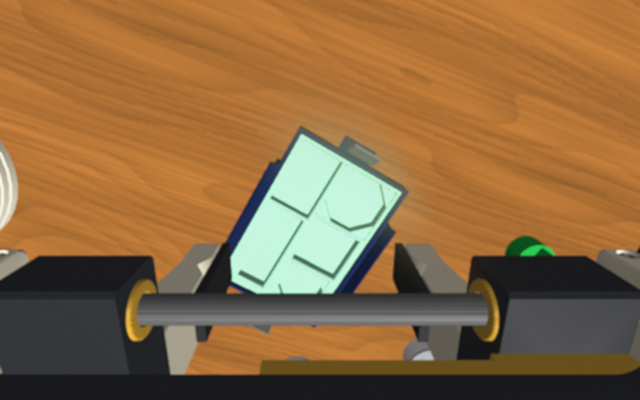

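The camera looks back along tool -y, so the far end of the box is hidden behind the jaws. I'll shift along +tool y and align to the box.

```bash
python3 -m inch '[0,2.2,0,0.11,0, 0.2,2.2,0,0.11,0, 0.4,2.2,0,0.11,0, 0.4,2.2,0,0.11,0, 0.4,2.2,0,0.1,0, 0,0,0,0,0,0,0,0,0,0]'
python3 - <<'E'
from h import *
img,P,f=cloud("wrist"); cv2.imwrite("pics/w2.png",img[:,:,::-1]); np.save("/tmp/wP.npy",P);np.save("/tmp/wI.npy",img)
E
```

```text
clock: 1.97
eef_pos: [0.5425, -0.257, 0.291]
tcp_rot: [-3.138, -0.005, 1.341]
force: [-0.2, 0.5, -0.1]
grip_width: 0.0438
```

View pics/w2.png

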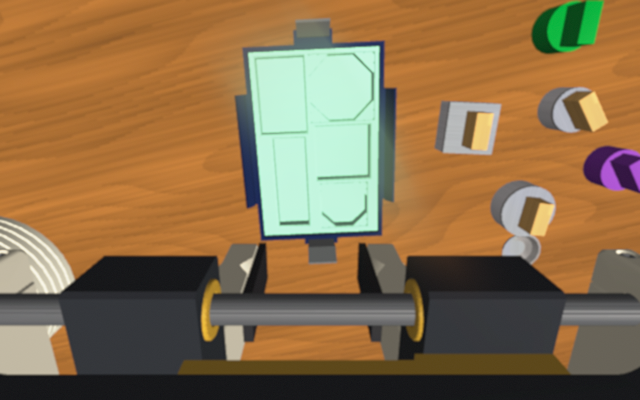

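The wrist view shows the whole box (corners near (245,48) and (380,235)), both hooks and all three pots with clear tops. I'll fit these from the wrist cloud.

Run:
```python
from m import *
P=np.load("/tmp/wP.npy");I=np.load("/tmp/wI.npy")
P=P.copy();P[245:]=np.nan
p,c=sel(I,P,[.3,-.4,-.02],[.8,.2,.2]);c=c.astype(int)
print("table",np.median(p[abs(p[:,2])<.005,2]))
box=(p[:,1]<-.13)&(p[:,1]>-.36)
mint=box&(c[:,1]>c[:,0]+10)&(c[:,1]>100)
navy=box&~mint&(c[:,2]>c[:,0])
zz=p[mint,2];print(np.histogram(zz,np.arange(.0,.04,.003)))
print("mint top",rect(p[mint&(p[:,2]>.02)]))
print("rim",rect(p[box&(p[:,2]>.027)&(p[:,2]<.033)&navy]), "hi>.05",)
h=p[box&(p[:,2]>.05)];
for m in (h[h[:,0]>.55],h[h[:,0]<.5]): print("hook",rect(m),m.mean(0).round(4),len(m))
a=-11.;t=np.radians(a);R=np.array([[np.cos(t),-np.sin(t)],[np.sin(t),np.cos(t)]]);C=np.array([.5345,-.2465])
M=np.zeros((560,800,3),np.uint8)
for q,k in zip(p[box],c[box]):
    x,y=(q[:2]-C)@R;z=q[2]
    col=(0,0,255) if z>.036 else (0,255,255) if z>.0275 else (0,255,0) if z>.018 else (255,80,80)
    if z>.004:cv2.circle(M,(int(400+x*2800),int(280-y*2800)),1,col,-1)
for r in range(0,560,28):cv2.line(M,(0,r),(5,r),(255,255,255),1)
cv2.imwrite("pics/bf2.png",M)
rois={"round":((.62,-.06),(.72,.06)),"small":((.51,.01),(.61,.09)),"square":((.5,-.11),(.6,-.02))}
for k,(lo,hi) in rois.items():
    m=np.all((p[:,:2]>lo)&(p[:,:2]<hi),1)&(p[:,2]>.006);q=p[m]
    b=q[q[:,2]>.053];top=q[(q[:,2]>.025)&(q[:,2]<.034)]
    print(k,"bar",rect(b),np.median(b[:,2]),"body",rect(top))
```

```text
table 0.0003410700810886902
(array([   0,   97, 9999, 3348,  242,  198,  291, 3379, 5158,  584,  683,
         48,  107]), array([0.   , 0.003, 0.006, 0.009, 0.012, 0.015, 0.018, 0.021, 0.024,
       0.027, 0.03 , 0.033, 0.036, 0.039]))
mint top (array([ 529.9, -243.1]), array([162.4, 233. ]), 81.5)
rim (array([ 534.4, -248.9]), array([158.7, 227.3]), 79.4) hi>.05
hook (array([0., 0.]), array([0., 0.]), 0.0) [nan nan nan] 0
hook (array([ 407.2, -225.1]), array([33.9, 10.4]), 76.8) [ 0.4071 -0.225   0.0576] 411
round bar (array([670.2, -11.2]), array([20.3, 40.2]), 71.6) 0.05814022454090639 body (array([668.6, -12.1]), array([64.2, 65.9]), 24.2)
small bar (array([557.3,  46.8]), array([40.4, 19.9]), 21.9) 0.05811387745958452 body (array([555.5,  40.8]), array([38.1, 49.5]), 72.8)
square bar (array([551.3, -70.6]), array([18.8, 39.9]), 74.8) 0.05820265035829586 body (array([551.4, -70.5]), array([59.5, 58.2]), 74.6)<stdin>:13: RuntimeWarning: Mean of empty slice.
  ret = um.true_divide(
```

View pics/bf2.png

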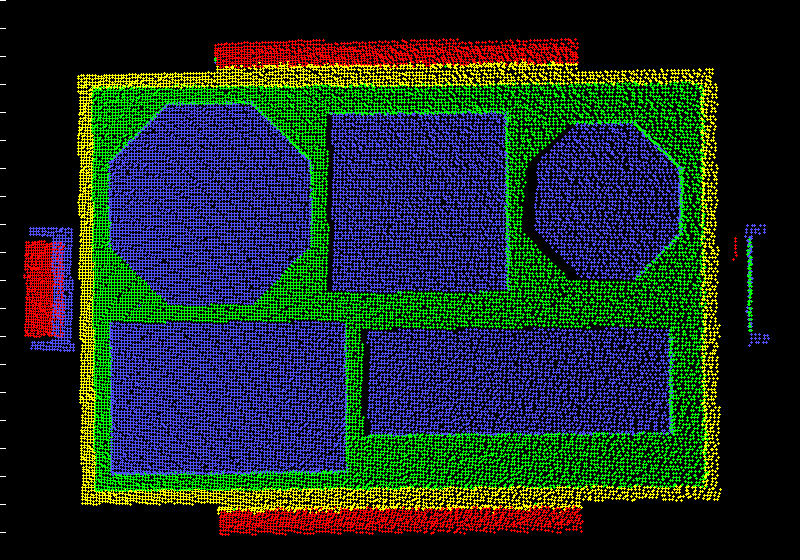

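Well sizes match the spec: 72.5, 64 and 56.5 mm. The box angle is about -10.5°. Wrist and fixed cameras differ by about 4 mm on the pots, so I'll use the grasps to calibrate. Square pot first.

```bash
python3 to.py .552 -.068 .10 74.8; python3 to.py .552 -.068 .033 74.8
```

```text
t 2.02 pos [ 0.5423 -0.2571  0.2908] yaw 76.81 w 0.0441 F [ 0.8 -0.4  0.3] tilt 0.37
delta cm [18.54 -3.29 19.19] len 26.88 tool z turn rad 0.035 q6 -1.68
t 2.02 pos [ 0.5423 -0.2571  0.2908] yaw 76.81 w 0.0441 F [ 0.8 -0.4  0.3] tilt 0.37
delta cm [18.5  -3.26 25.89] len 31.98 tool z turn rad 0.035 q6 -1.68
```

```bash
python3 -m inch '[2.6,-0.45,1,0.005,0.1, 2.6,-0.45,2,0.005,0.1, 2.6,-0.45,2.7,0.005,0.1, 2.6,-0.45,2.7,0.005,0.1, 2.6,-0.45,2.7,0.005,0.1, 2.6,-0.45,2.7,0.005,0.1, 2,-0.45,2.4,0.005,0.1, 0.8,-0.1,2,0,0.1,0,0,0,0,0.1]'; python3 to.py .552 -.068 .033 74.8
```

```text
clock: 2.77
eef_pos: [0.5489, -0.0736, 0.106]
tcp_rot: [3.139, -0.004, 1.303]
force: [-1.4, -0.3, -0.5]
grip_width: 0.0483
t 2.77 pos [ 0.5489 -0.0736  0.106 ] yaw 74.68 w 0.0483 F [-1.4 -0.3 -0.5] tilt 0.29
delta cm [0.59 0.13 7.3 ] len 7.33 tool z turn rad -0.002 q6 -2.06
```

```bash
python3 -m inch '[0.6,0.15,2,0,0.1, 0,0,2,0,0.1, 0,0,1.8,0,0.1, 0,0,1,0,0.1, 0,0,0.4,0,0.1, 0,0,0,0,0.1]';  python3 to.py .552 -.068 .033 74.8
python3 - <<'E'
from h import *
img,P,f=cloud("side"); a=img[60:280,150:450,::-1]; cv2.imwrite("pics/s2.png",cv2.resize(a,None,fx=2.5,fy=2.5))
E
```

```text
clock: 3.27
eef_pos: [0.5522, -0.0729, 0.0366]
tcp_rot: [3.134, -0.005, 1.308]
force: [-0.9, -0.4, 0.9]
grip_width: 0.0482
t 3.27 pos [ 0.5522 -0.0729  0.0366] yaw 74.92 w 0.0482 F [-0.9 -0.4  0.9] tilt 0.53
delta cm [ 0.46 -0.15  0.36] len 0.61 tool z turn rad 0.002 q6 -2.05
```

View pics/s2.png

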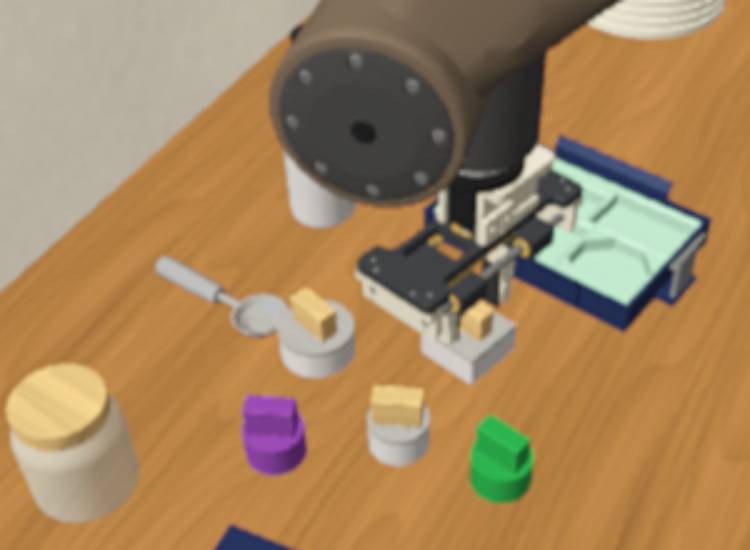

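The jaws straddle the square pot's bar, with the visible finger at (447,318) and the bar at (477,320). I'll centre and close.

```bash
python3 -m inch '[0.5,-0.1,0.3,0,0.1, 0,0,0,0,-1, 0,0,0,0,-1,0,0,0,0,-1,0,0,0,0,-1,0,0,0,0,-1]' 25;  python3 to.py .552 -.068 .033 74.8
```

```text
clock: 3.82
eef_pos: [0.5557, -0.0675, 0.0386]
tcp_rot: [3.126, -0.008, 1.308]
force: [-0.6, -0.8, -1.1]
grip_width: 0.0205
t 3.82 pos [ 0.5557 -0.0675  0.0386] yaw 74.95 w 0.0205 F [-0.6 -0.8 -1.1] tilt 0.97
delta cm [-0.15 -0.35  0.55] len 0.67 tool z turn rad 0.003 q6 -2.06
```

```bash
python3 -m inch '[0,0,0,0,-1, 0,0,0,0,-1,0,0,0,0,-1]' 25;  python3 to.py .552 -.068 .033 74.8
```

```text
clock: 4.07
eef_pos: [0.5556, -0.0673, 0.0388]
tcp_rot: [3.126, -0.008, 1.308]
force: [-0.3, 0.2, -1.8]
grip_width: 0.0179
t 4.07 pos [ 0.5556 -0.0673  0.0388] yaw 74.95 w 0.0179 F [-0.3  0.2 -1.8] tilt 0.98
delta cm [-0.16 -0.34  0.57] len 0.68 tool z turn rad 0.003 q6 -2.06
```

Held: width is 17.9 mm, and the jaw axis matches the fixed cameras within 0.5 mm, so the wrist camera is biased by about 4 mm in y. I'll fit the tray layout against the fixed-camera clouds.

```bash
cat > fit.py <<'E'
from m import *
from scipy.optimize import minimize
W={"round":(-.067,.030,.036,.036,1),"square":(.0072,.030,.032,.032,0),"small":(.0735,.030,.028,.028,1),"obl":(-.0612,-.0388,.042,.027,0),"case":(.0426,-.034,.055,.019,0)}
def inside(q):
    d=np.full(len(q),-1.)
    for x,y,hx,hy,o in W.values():
        u=abs(q[:,0]-x);v=abs(q[:,1]-y)
        s=np.minimum(hx-u,hy-v)
        if o: s=np.minimum(s,hx-(u+v)/np.sqrt(2))
        d=np.maximum(d,s)
    return d
def fit(top,floor,x0):
    def cost(v):
        t=v[2];R=np.array([[np.cos(t),-np.sin(t)],[np.sin(t),np.cos(t)]])
        a=(top-v[:2])@R;b=(floor-v[:2])@R
        ia=inside(a);ib=inside(b)
        out=np.maximum(abs(a[:,0])-.1125,abs(a[:,1])-.0755)
        f=lambda e:np.minimum(np.maximum(e,0),.004)
        return (f(ia).sum()+f(out).sum()+f(-ib).sum())
    best=min((minimize(cost,np.array(x0)+d,method="Nelder-Mead",options=dict(initial_simplex=np.array(x0)+d+np.array([[0,0,0],[.004,0,0],[0,.004,0],[0,0,.02]]))) for d in ([0,0,0],[.003,.002,.01],[-.003,-.002,-.01])),key=lambda r:r.fun)
    return best.x,best.fun*1000/(len(top)+len(floor))
if __name__=="__main__":
  for n in ["scene","side","w"]:
    P=np.load(f"/tmp/{n}P.npy").copy();I=np.load(f"/tmp/{n}I.npy")
    if n=="w":P[245:]=np.nan
    p,c=sel(I,P,[.38,-.36,.003],[.7,-.12,.1]);c=c.astype(int)
    mint=(c[:,1]>c[:,0]+10)&(c[:,1]>100);p=p[mint]
    r=fit(p[(p[:,2]>.0215)&(p[:,2]<.027),:2],p[(p[:,2]<.0105)&(p[:,2]>.005),:2],[.534,-.248,-.183])
    print(n,r[0].round(4),np.degrees(r[0][2]).round(2),r[1])
E
python3 fit.py
```

```text
scene [ 0.5313 -0.2459 -0.178 ] -10.2 0.21364501860355947
side [ 0.5357 -0.2459 -0.1854] -10.62 0.09360964419703141
w [ 0.5335 -0.2488 -0.1833] -10.5 0.03953538426573589
```

```bash
python3 -m inch '[0,0,-1,0,-1, 0,0,-2,0,-1, 0,0,-2,0,-1, 0,0,-2,0,-1, 0,0,-1,0,-1,0,0,0,0,-1]';  python3 to.py .5495 -.2181 .11 79.5
```

```text
clock: 4.57
eef_pos: [0.5526, -0.0681, 0.1234]
tcp_rot: [3.13, -0.005, 1.308]
force: [0.1, -0.1, -0.8]
grip_width: 0.0181
t 4.57 pos [ 0.5526 -0.0681  0.1234] yaw 74.95 w 0.0181 F [ 0.1 -0.1 -0.8] tilt 0.71
delta cm [-14.57   3.58   1.3 ] len 15.06 tool z turn rad -0.079 q6 -2.06
```

```bash
python3 -m inch '[-1.8,0.4,0,-0.015,-1, -2.6,0.6,0,-0.015,-1, -2.6,0.6,0.2,-0.015,-1, -2.6,0.6,0.2,-0.015,-1, -2.6,0.6,0.2,-0.015,-1, -1.6,0.3,0.2,0,-1, -0.6,0.1,0.2,0,-1,0,0,0,0,-1,0,0,0,0,-1]';  python3 to.py .5495 -.2181 .11 79.5
cat > pot.py <<'E'
from m import *
import sys
# measure held pot: points above given z in ROI
x,y,zlo,zhi=map(float,sys.argv[1:5]); r=.06
for n in ["scene","side"]:
    img,P,f=cloud(n); p,c=sel(img,P,[x-r,y-r,zlo],[x+r,y+r,zhi])
    c=c.astype(int); m=(c.max(1)-c.min(1)<40)&(c.mean(1)>90)
    print(n,len(p),m.sum(),rect(p[m]) if m.sum()>5 else None)
    T=np.linalg.inv(f["T"]); q=T[:3,:3]@np.array([x,y,(zlo+zhi)/2])+T[:3,3]; fl=200/np.tan(np.radians(f["fovy"])/2)
    u=int(q[0]/q[2]*fl+f["cx"]);v=int(q[1]/q[2]*fl+f["cy"])
    a=img[max(v-60,0):v+60,max(u-80,0):u+80,::-1]
    cv2.imwrite(f"pics/z_{n}_{sys.argv[5]}.png",cv2.resize(a,None,fx=4,fy=4,interpolation=2))
E
python3 pot.py .546 -.2175 .05 .115 a
```

```text
clock: 5.32
eef_pos: [0.5512, -0.2202, 0.1124]
tcp_rot: [3.13, -0.007, 1.389]
force: [-0.0, 0.1, -0.7]
grip_width: 0.0179
t 5.32 pos [ 0.5512 -0.2202  0.1124] yaw 79.57 w 0.0179 F [-0.   0.1 -0.7] tilt 0.79
delta cm [ 0.17 -0.21  0.24] len 0.36 tool z turn rad 0.001 q6 -1.69
scene 370 334 (array([ 546.7, -215.1]), array([61.2, 62.5]), 78.7)
side 610 577 (array([ 549.3, -216.4]), array([61. , 59.6]), 79.6)
```

```bash
ls pics; python3 -c "
import cv2,numpy as np
a=cv2.imread('pics/z_scene_a.png');b=cv2.imread('pics/z_side_a.png');h=min(a.shape[0],b.shape[0]);cv2.imwrite('pics/za.png',cv2.resize(np.hstack([a[:h],b[:h]]),(800,300)))"
```

```text
bf2.png
boxframe.png
s2.png
scene0.png
side0.png
side0z.png
top_scene.png
top_side.png
w1.png
w2.png
wrist0.png
z_scene_a.png
z_side_a.png
```

View pics/za.png

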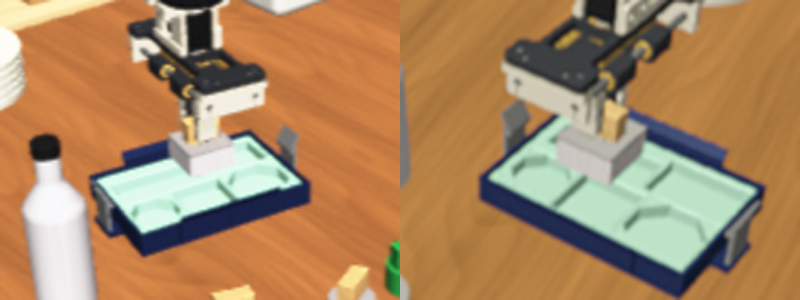

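```bash
python3 to.py .5495 -.2181 .11 79.5; python3 pot.py .546 -.2175 .05 .115 b;python3 pot.py .546 -.2175 .099 .106 b;  python3 to.py .5495 -.2181 .11 79.5
```

```text
t 5.42 pos [ 0.5514 -0.2195  0.1126] yaw 79.64 w 0.0179 F [-0.1 -0.1 -0.9] tilt 0.8
delta cm [ 0.1  -0.21  0.26] len 0.35 tool z turn rad 0.002 q6 -1.69
scene 367 339 (array([ 546.8, -214.1]), array([62. , 63.2]), 77.4)
side 606 578 (array([ 549.3, -216.4]), array([62.7, 60.4]), 79.1)
scene 143 132 (array([ 547.1, -215.3]), array([60.7, 60.5]), 78.9)
side 253 252 (array([ 550.2, -215.5]), array([61.1, 59.4]), 79.7)
t 5.62 pos [ 0.5519 -0.2193  0.1131] yaw 79.71 w 0.0179 F [-0.2  0.  -0.7] tilt 0.86
delta cm [ 0.08 -0.26  0.31] len 0.41 tool z turn rad 0.004 q6 -1.69
```

```bash
python3 -m inch '[-0.1,-0.25,1,0,-1, 0,0,1.2,0,-1, 0,0,1,0,-1,0,0,0.5,0,-1,0,0,0,0,-1]'; sleep 0; python3 to.py .5495 -.2181 .073 79.5; python3 pot.py .546 -.2175 .05 .085 c; python3 -c "
import cv2,numpy as np
a=cv2.imread('pics/z_scene_c.png');b=cv2.imread('pics/z_side_c.png');h=min(a.shape[0],b.shape[0]);cv2.imwrite('pics/zc.png',cv2.resize(np.vstack([a[:h],b[:h]]),(400,600)))"
```

```text
clock: 6.03
eef_pos: [0.55, -0.2177, 0.0738]
tcp_rot: [3.126, -0.007, 1.394]
force: [-0.0, 1.0, -0.6]
grip_width: 0.0179
t 6.03 pos [ 0.55   -0.2177  0.0738] yaw 79.87 w 0.0179 F [-0.   1.  -0.6] tilt 0.98
delta cm [-0.05 -0.05  0.08] len 0.1 tool z turn rad 0.006 q6 -1.69
scene 266 223 (array([ 545.8, -213.8]), array([63.9, 61.4]), 79.1)
side 454 397 (array([ 547.5, -214.8]), array([63., 60.]), 79.8)
```

View pics/zc.png

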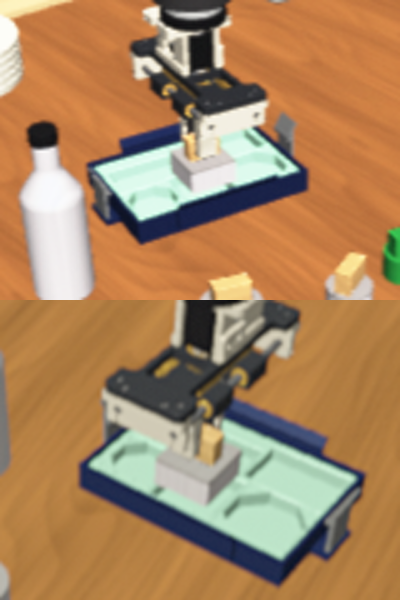

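Camera and TCP disagree by about 3 mm in y. To settle it, I'll overlay the well template on the original pictures.

```bash
cat > ov.py <<'E'
from fit import *
def outl(x,y,hx,hy,o):
    if not o: return np.array([[x-hx,y-hy],[x+hx,y-hy],[x+hx,y+hy],[x-hx,y+hy]])
    k=hx*np.tan(np.pi/8);return np.array([[x+a,y+b] for a,b in [(hx,k),(k,hx),(-k,hx),(-hx,k),(-hx,-k),(-k,-hx),(k,-hx),(hx,-k)]])
def draw(img,f,C,a,S,off,z=.024,col=(0,0,255),items=None):
    t=np.radians(a);R=np.array([[np.cos(t),-np.sin(t)],[np.sin(t),np.cos(t)]]);Ti=np.linalg.inv(f["T"]);fl=200/np.tan(np.radians(f["fovy"])/2)
    for o in items:
        q=o@R.T+C;q=np.c_[q,np.full(len(q),z)]@Ti[:3,:3].T+Ti[:3,3]
        uv=np.c_[q[:,0]/q[:,2]*fl+f["cx"]+.5,q[:,1]/q[:,2]*fl+f["cy"]+.5]
        cv2.polylines(img,[((uv-off)*S).astype(int)],True,col,1)
if __name__=="__main__":
    for n,C,a,off,src in [("side",(.5357,-.2459),-10.6,(310,105),"side"),("scene",(.5313,-.2459),-10.3,(225,135),"scene")]:
        f=optics.grab_frame(n);I=np.load(f"/tmp/{n}I.npy")
        S=6;im=cv2.resize(I[off[1]:off[1]+95,off[0]:off[0]+130,::-1],None,fx=S,fy=S,interpolation=cv2.INTER_CUBIC)
        it=[outl(*w) for w in W.values()]
        draw(im,f,np.array(C),a,S,np.array(off),items=it)
        draw(im,f,np.array(C),a,S,np.array(off),z=.030,col=(0,255,255),items=[outl(0,0,.114,.077,0)])
        cv2.imwrite(f"pics/ov_{n}.png",im)
E
python3 ov.py
```

```text
(no output)
```

View pics/ov_side.png

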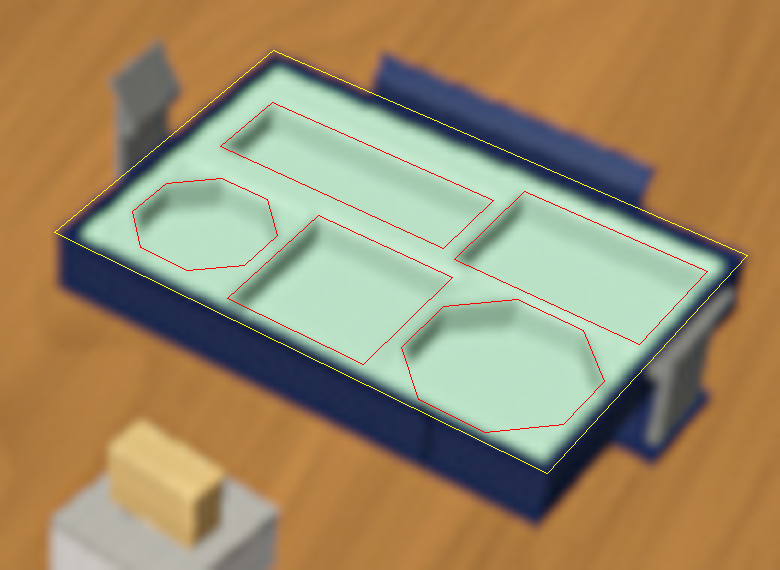

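View pics/ov_scene.png

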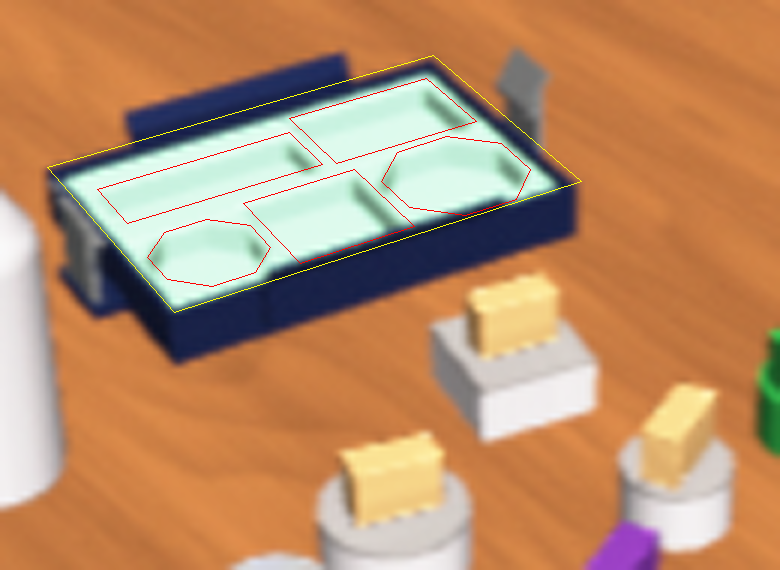

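The overlay fits both views within 1 mm. So the fixed cameras carry a +3 mm y bias relative to the arm, and the wrist camera agrees with the arm. That puts the box at (.5335, -.2488), so I shift 3 mm in -y.

```bash
python3 -m inch '[-0.35,0,0,-0.005,-1, 0,0,0.1,0,-1]'; python3 to.py .5493 -.2211 .0468 79.5; python3 pot.py .546 -.2195 .05 .085 d
```

```text
clock: 6.4
eef_pos: [0.5515, -0.2219, 0.0758]
tcp_rot: [3.121, -0.007, 1.4]
force: [0.7, 0.8, -1.3]
grip_width: 0.0177
t 6.4 pos [ 0.5515 -0.2219  0.0758] yaw 80.22 w 0.0177 F [ 0.7  0.8 -1.3] tilt 1.23
delta cm [ 0.02 -0.29  2.9 ] len 2.91 tool z turn rad 0.013 q6 -1.68
scene 267 228 (array([ 547.9, -217.2]), array([62. , 59.9]), 77.6)
side 461 409 (array([ 549.7, -218.4]), array([61.8, 60.1]), 80.4)
```

Camera and TCP now agree: the pot needs -2.8 mm along the box x, and y is good. Correct that and descend.

```bash
python3 -m inch '[-0.05,-0.3,0.9,0.015,-1, 0,-0.05,0.9,0,-1, 0,0,0.3,0,-1]'; python3 to.py .5493 -.2211 .0468 79.5
```

```text
clock: 6.75
eef_pos: [0.5487, -0.2217, 0.054]
tcp_rot: [3.119, -0.008, 1.382]
force: [-0.7, -0.0, -0.7]
grip_width: 0.0179
t 6.75 pos [ 0.5487 -0.2217  0.054 ] yaw 79.18 w 0.0179 F [-0.7 -0.  -0.7] tilt 1.37
delta cm [0.06 0.04 0.72] len 0.72 tool z turn rad -0.005 q6 -1.7
```

```bash
python3 -m inch '[0,0,0.5,0,-1, 0,0,0.3,0,-1, 0,0,0.2,0,-1]'; python3 to.py .5493 -.2211 .0468 79.5
```

```text
clock: 7.0
eef_pos: [0.5491, -0.2217, 0.0459]
tcp_rot: [3.119, -0.006, 1.384]
force: [-14.1, 9.2, 38.5]
grip_width: 0.0179
t 7.0 pos [ 0.5491 -0.2217  0.0459] yaw 79.32 w 0.0179 F [-14.1   9.2  38.5] tilt 1.34
delta cm [ 0.06  0.01 -0.09] len 0.11 tool z turn rad -0.003 q6 -1.7
```

```bash
python3 -m inch '[0,0,-0.1,0,-0.3, 0,0,-0.1,0,-0.3, 0,0,-0.1,0,-0.3,0,0,-0.3,0,-0.3,0,0,-1.5,0,-0.3, 0,0,-2.5,0,-0.3,0,0,-3,0,-0.3,0,0,-3,0,0]'; python3 to.py .5493 -.2211 .0468 79.5; python3 pot.py .546 -.2195 .03 .07 e;python3 -c "
import cv2,numpy as np
a=cv2.imread('pics/z_scene_e.png');b=cv2.imread('pics/z_side_e.png');h=min(a.shape[0],b.shape[0]);cv2.imwrite('pics/ze.png',cv2.resize(np.vstack([a[:h],b[:h]]),(400,600)))"
```

```text
clock: 7.67
eef_pos: [0.5422, -0.221, 0.147]
tcp_rot: [3.135, -0.006, 1.384]
force: [0.3, -0.3, -0.3]
grip_width: 0.0337
t 7.67 pos [ 0.5422 -0.221   0.147 ] yaw 79.29 w 0.0337 F [ 0.3 -0.3 -0.3] tilt 0.51
delta cm [ 0.07  0.63 10.03] len 10.05 tool z turn rad -0.004 q6 -1.7
scene 372 161 (array([ 550.4, -201.9]), array([87.5, 65.2]), 68.9)
side 622 314 (array([ 551. , -202.5]), array([104.9,  63. ]), 62.5)
```

View pics/ze.png

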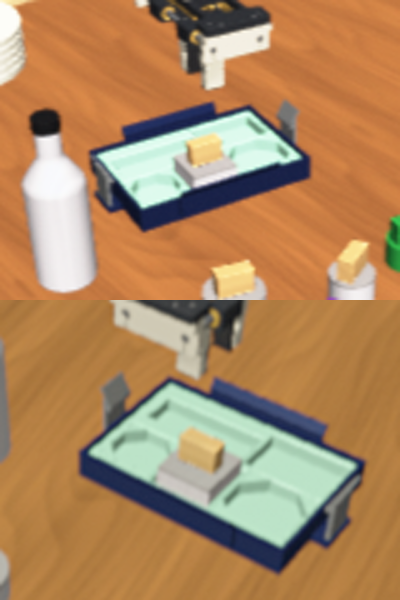

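The square pot sits in its well. I'll check its height and re-measure the other pots.

```bash
cat > bars.py <<'E'
from m import *
def bars(names=("scene","side")):
  for n in names:
    img,P,f=cloud(n); p,c=sel(img,P,[.35,-.36,.02],[.8,.35,.1]); c=c.astype(int)
    bam=(c[:,0]>c[:,2]+40)&(c[:,0]>150)&(c[:,1]>110)&(p[:,2]>.04)&(p[:,2]<.075)
    q=p[bam]; M=np.zeros((450,710),np.uint8)
    M[((q[:,0]-.35)*1000).astype(int),((q[:,1]+.36)*1000).astype(int)]=255
    k,L=cv2.connectedComponents(cv2.dilate(M,np.ones((7,7))))
    for j in range(1,k):
        m=L[((q[:,0]-.35)*1000).astype(int),((q[:,1]+.36)*1000).astype(int)]==j
        if m.sum()<15: continue
        zt=np.percentile(q[m,2],90); t=q[m&True]; t=q[m]; t=t[t[:,2]>zt-.005]
        c_=t[:,:2].mean(0)
        b=p[(np.hypot(*(p[:,:2]-c_).T)<.05)&~bam&(c.max(1)-c.min(1)<40)&(c.mean(1)>90)&(abs(p[:,2]-zt+.029)<.005)]
        print(n,"bar",rect(t),"ztop",zt.round(4),"body",rect(b) if len(b)>10 else None,np.median(b[:,2]).round(4))
if __name__=="__main__": bars()
E
python3 bars.py
```

```text
scene bar (array([ 545.6, -218.6]), array([23.4, 39.1]), 79.6) ztop 0.0656 body (array([ 545.2, -216.5]), array([60.7, 58.9]), 80.3) 0.0365
scene bar (array([557.4,  52.1]), array([44.1, 19. ]), 20.3) ztop 0.058 body (array([562.5,  56.1]), array([38., 45.]), 48.3) 0.0282
scene bar (array([670.2,  -6.4]), array([20.1, 40.3]), 69.3) ztop 0.058 body (array([675.4,  -1.5]), array([52.2, 60. ]), 49.9) 0.0288
scene bar (array([738.5, 231.1]), array([36.9,  5.3]), 36.5) ztop 0.0709 body (array([779.1, 234.9]), array([ 4.6, 23.4]), 64.5) 0.0423
scene bar (array([795. , 181.3]), array([30.2,  4.5]), 64.1) ztop 0.0742 body (array([793. , 224.6]), array([ 3.6, 15. ]), 33.7) 0.0447
side bar (array([ 546.5, -218.3]), array([21.1, 41.1]), 79.3) ztop 0.0665 body (array([ 547. , -218.1]), array([59.9, 59.1]), 80.0) 0.0375
side bar (array([559. ,  50.6]), array([40. , 20.8]), 17.8) ztop 0.0584 body (array([555. ,  57.5]), array([47.9, 36.1]), 35.4) 0.0293
side bar (array([672.2,  -7.8]), array([19.5, 42.4]), 68.7) ztop 0.0585 body (array([669.6,  -4.9]), array([64.2, 60.5]), 39.2) 0.0295
side bar (array([725.2, 211.4]), array([22.3,  2.5]), 77.5) ztop 0.0693 body (array([748.8, 235.5]), array([33.8,  6.1]), 25.3) 0.0399
side bar (array([732.1, 177.2]), array([ 3.7, 34.7]), 37.2) ztop 0.0746 body None 0.0469
side bar (array([787.8, 230.4]), array([ 2.2, 21.4]), 48.0) ztop 0.0729 body (array([755.5, 237.9]), array([33.7,  4.9]), 11.8) 0.0444
```

The square pot is seated (body top 37 mm, bar top 66 mm), and the others haven't been disturbed. Now the small pot at about (.558, .048), bar at 21°.

```bash
python3 to.py .558 .048 .095 111.5; python3 -m inch '[1.5,0,0,-0.08,0.1, 3,0,0,-0.08,0.1, 3,0.2,0.4,-0.09,0.1, 3,0.5,0.6,-0.09,0.1, 3,0.7,0.6,-0.09,0.1, 3,0.9,0.6,-0.09,0.1, 3,1,0.6,-0.03,0.1, 3,1,0.6,0,0.1, 2,0.8,0.6,0,0.1,0,0,0,0,0.1]';python3 to.py .558 .048 .095 111.5
```

```text
t 7.87 pos [ 0.5434 -0.221   0.1476] yaw 79.29 w 0.0428 F [ 0.4 -1.  -1.8] tilt 0.74
delta cm [26.67 -3.63  5.38] len 27.45 tool z turn rad -0.562 q6 -1.7
clock: 8.7
eef_pos: [0.5488, 0.0385, 0.0938]
tcp_rot: [-3.136, -0.003, 1.954]
force: [-0.5, -0.4, -0.1]
grip_width: 0.0485
t 8.7 pos [0.5488 0.0385 0.0938] yaw 111.97 w 0.0485 F [-0.5 -0.4 -0.1] tilt 0.36
delta cm [ 0.54  1.2  -0.13] len 1.32 tool z turn rad 0.008 q6 -1.61
```

```bash
python3 -m inch '[0.5,1.1,1,0.008,0.1, 0,0,1.8,0,0.1, 0,0,1.6,0,0.1, 0,0,0.9,0,0.1,0,0,0.4,0,0.1]';python3 to.py .558 .048 .036 111.5
```

```text
clock: 9.12
eef_pos: [0.554, 0.0487, 0.0299]
tcp_rot: [-3.129, -0.003, 1.95]
force: [-1.1, -2.3, 16.1]
grip_width: 0.0485
t 9.12 pos [0.554  0.0487 0.0299] yaw 111.73 w 0.0485 F [-1.1 -2.3 16.1] tilt 0.74
delta cm [-0.21  0.33 -0.61] len 0.73 tool z turn rad 0.004 q6 -1.62
```

A finger is touching the pot's body top, so I'll back off 6 mm and then close.

```bash
python3 -m inch '[-0.1,0,-0.3,0,0.1, -0.1,0.3,-0.3,0,0.1]';python3 to.py .558 .048 .036 111.5; python3 bars.py | head -4
```

```text
clock: 9.28
eef_pos: [0.5562, 0.0467, 0.034]
tcp_rot: [-3.124, -0.003, 1.95]
force: [-1.1, 0.7, -0.1]
grip_width: 0.0484
t 9.28 pos [0.5562 0.0467 0.034 ] yaw 111.71 w 0.0484 F [-1.1  0.7 -0.1] tilt 1.0
delta cm [ 0.05  0.21 -0.2 ] len 0.3 tool z turn rad 0.004 q6 -1.62
scene bar (array([ 546.2, -218.9]), array([22. , 38.8]), 83.4) ztop 0.0653 body (array([ 543.5, -216.5]), array([60.1, 63.6]), 73.4) 0.0362
scene bar (array([557.4,  51.7]), array([41.7, 19.7]), 23.5) ztop 0.058 body (array([563.2,  56.2]), array([39. , 43.6]), 57.3) 0.0285
scene bar (array([670.1,  -7.1]), array([23.6, 39.6]), 69.6) ztop 0.0582 body (array([676.1,  -0. ]), array([53.5, 59.7]), 51.3) 0.0288
scene bar (array([736.7, 228.7]), array([39.4,  6.6]), 40.4) ztop 0.0706 body (array([778.1, 236.1]), array([ 6.3, 26.1]), 62.5) 0.0424
```

```bash
python3 -m inch '[0.05,0.2,-0.1,0,-1, 0,0,0,0,-1,0,0,0,0,-1,0,0,0,0,-1,0,0,0,0,-1,0,0,0,0,-1,0,0,0,0,-1]' 25;python3 to.py .558 .048 .036 111.5
```

```text
clock: 9.97
eef_pos: [0.5604, 0.0486, 0.0379]
tcp_rot: [-3.13, -0.003, 1.949]
force: [0.3, -0.4, -0.4]
grip_width: 0.0177
t 9.97 pos [0.5604 0.0486 0.0379] yaw 111.66 w 0.0177 F [ 0.3 -0.4 -0.4] tilt 0.66
delta cm [ 0.03 -0.24  0.19] len 0.31 tool z turn rad 0.003 q6 -1.62
```

```bash
python3 -m inch '[0,0,-1,0,-1, 0,0,-2.5,0,-1, 0,0,-2.5,0,-1, 0,0,-2,0,-1,0,0,-1,0,-1]';python3 to.py .6136 -.2333 .12 79.5
```

```text
clock: 10.38
eef_pos: [0.5583, 0.0474, 0.1298]
tcp_rot: [-3.121, -0.003, 1.948]
force: [0.4, 1.3, -1.2]
grip_width: 0.0178
t 10.38 pos [0.5583 0.0474 0.1298] yaw 111.63 w 0.0178 F [ 0.4  1.3 -1.2] tilt 1.2
delta cm [-28.14  -5.18   1.  ] len 28.63 tool z turn rad 0.561 q6 -1.62
```

```bash
python3 -m inch '[-1.5,0,0,0.08,-1, -2.8,0,0,0.1,-1, -2.8,0.1,0,0.1,-1, -2.8,0.3,0,0.1,-1, -2.8,0.6,0,0.1,-1, -2.8,0.9,0,0.06,-1, -2.8,1,0,0,-1, -2.5,1,0,0,-1, -2.5,1,0,0,-1,-1,0.5,0,0,-1,0,0,0,0,-1]';python3 to.py .6136 -.2333 .12 79.5
```

```text
clock: 11.3
eef_pos: [0.6178, -0.2073, 0.1431]
tcp_rot: [-3.133, 0.004, 1.386]
force: [0.4, 0.5, -1.5]
grip_width: 0.018
t 11.3 pos [ 0.6178 -0.2073  0.1431] yaw 79.43 w 0.018 F [ 0.4  0.5 -1.5] tilt 0.52
delta cm [-2.63  0.08  2.32] len 3.51 tool z turn rad -0.001 q6 -1.73
```

```bash
python3 -m inch '[-1.3,0,1.5,0,-1, -1.3,0,2,0,-1, 0,0,2,0,-1, 0,0,1,0,-1]';python3 to.py .6136 -.2333 .0459 79.5; python3 pot.py .6112 -.2329 .05 .08 f; python3 bars.py|head -3
```

```text
clock: 11.63
eef_pos: [0.6144, -0.2336, 0.0815]
tcp_rot: [-3.14, 0.003, 1.385]
force: [-0.6, 0.4, -1.9]
grip_width: 0.0178
t 11.63 pos [ 0.6144 -0.2336  0.0815] yaw 79.38 w 0.0178 F [-0.6  0.4 -1.9] tilt 0.19
delta cm [ 0.02 -0.08  3.56] len 3.56 tool z turn rad -0.002 q6 -1.69
scene 221 166 (array([ 635.8, -236.2]), array([37.1, 95.1]), 49.6)
side 314 234 (array([ 614.2, -225.7]), array([44.4, 95. ]), 87.4)
scene bar (array([ 545.5, -217. ]), array([22.9, 38.7]), 82.5) ztop 0.065 body (array([ 545., -218.]), array([62. , 58.6]), 79.9) 0.0365
scene bar (array([670.6,  -6.6]), array([20.5, 40.5]), 73.9) ztop 0.0583 body (array([ 6.749e+02, -6.000e-01]), array([55.2, 60.5]), 55.5) 0.029
scene bar (array([739.4, 231.2]), array([35.2,  6.3]), 39.8) ztop 0.0719 body (array([778.1, 235.8]), array([ 5.1, 21.6]), 62.6) 0.0433
```

```bash
python3 - <<'E'
from m import *
from scipy.optimize import least_squares
for n,b in (("scene",(.5313,-.2459)),("side",(.5357,-.2459))):
    img,P,f=cloud(n); p,c=sel(img,P,[.57,-.27,.068],[.65,-.19,.077]);c=c.astype(int)
    m=(c.max(1)-c.min(1)<40)&(c.mean(1)>90);q=p[m][:,:2];q=q[np.hypot(q[:,0]-.6122,q[:,1]+.23)<.034]
    (cx,cy),r=cv2.minEnclosingCircle((q*1000).astype(np.float32));print(n,len(q),cx,cy,r,"rel",cx-b[0]*1000,cy-b[1]*1000)
print("want",.0777,.0159)
img,P,f=cloud("side");a=img[90:210,290:450,::-1];cv2.imwrite("pics/g.png",cv2.resize(a,None,fx=4,fy=4))
E
python3 to.py .6136 -.2333 .0459 79.5
```

```text
scene 80 615.7685546875 -227.77728271484375 25.221900939941406 rel 84.46855468750005 18.122717285156256
side 117 614.8585815429688 -229.66993713378906 25.343935012817383 rel 79.15858154296882 16.230062866210943
want 0.0777 0.0159
t 11.98 pos [ 0.6167 -0.2337  0.0848] yaw 79.48 w 0.0183 F [-0.4 -0.6 -2.1] tilt 0.27
delta cm [-0.01 -0.32  3.88] len 3.9 tool z turn rad -0.0 q6 -1.69
```

View pics/g.png

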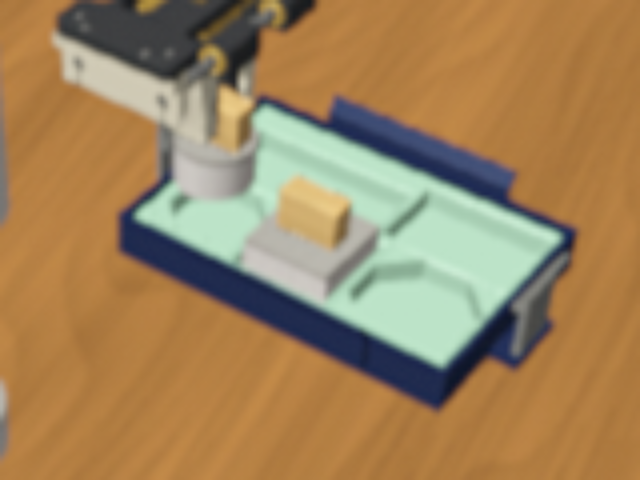

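```bash
python3 -m inch '[0,-0.35,1,0,-1, 0,-0.05,1,0,-1, 0,0,0.5,0,-1]';python3 to.py .6136 -.2333 .0459 79.5
```

```text
clock: 12.23
eef_pos: [0.6147, -0.2325, 0.0615]
tcp_rot: [3.132, 0.003, 1.388]
force: [-0.1, 1.0, -1.4]
grip_width: 0.0178
t 12.23 pos [ 0.6147 -0.2325  0.0615] yaw 79.54 w 0.0178 F [-0.1  1.  -1.4] tilt 0.57
delta cm [-0.1  -0.11  1.56] len 1.57 tool z turn rad 0.001 q6 -1.69
```

```bash
python3 -m inch '[-0.1,-0.2,0.5,0,-1, 0,0,0.4,0,-1]';python3 to.py .6136 -.2333 .0459 79.5
```

```text
clock: 12.4
eef_pos: [0.6118, -0.233, 0.0508]
tcp_rot: [3.133, 0.003, 1.388]
force: [-0.9, 0.2, -1.0]
grip_width: 0.018
t 12.4 pos [ 0.6118 -0.233   0.0508] yaw 79.55 w 0.018 F [-0.9  0.2 -1. ] tilt 0.51
delta cm [-0.    0.18  0.49] len 0.52 tool z turn rad 0.001 q6 -1.69
```

```bash
python3 -m inch '[0,0.1,0.3,0,-1, 0,0,0.1,0,-1]';python3 to.py .6136 -.2333 .0459 79.5
```

```text
clock: 12.57
eef_pos: [0.6129, -0.2333, 0.0458]
tcp_rot: [3.134, 0.003, 1.389]
force: [-0.3, 3.5, 10.2]
grip_width: 0.0179
t 12.57 pos [ 0.6129 -0.2333  0.0458] yaw 79.57 w 0.0179 F [-0.3  3.5 10.2] tilt 0.49
delta cm [ 0.01  0.07 -0.01] len 0.07 tool z turn rad 0.001 q6 -1.69
```

Gentle contact with the well floor, so I release and rise.

```bash
python3 -m inch '[0,0,-0.1,0,-0.3, 0,0,-0.1,0,-0.3, 0,0,-0.1,0,-0.3,0,0,-0.3,0,-0.3,0,0,-1.5,0,-0.3, 0,0,-2.5,0,-0.3,0,0,-3,0,-0.3,0,0,-3,0,0]'; python3 to.py .67 -.010 .095 69.5; python3 bars.py
```

```text
clock: 13.23
eef_pos: [0.6083, -0.2324, 0.1487]
tcp_rot: [-3.136, 0.004, 1.387]
force: [1.9, -0.2, -0.8]
grip_width: 0.0335
t 13.23 pos [ 0.6083 -0.2324  0.1487] yaw 79.49 w 0.0335 F [ 1.9 -0.2 -0.8] tilt 0.38
delta cm [23.01  2.04  5.27] len 23.7 tool z turn rad 0.174 q6 -1.69
scene bar (array([ 544.7, -218.3]), array([24.1, 39.9]), 81.5) ztop 0.0652 body (array([ 552.7, -210.5]), array([59.9, 76.8]), 50.7) 0.0364
scene bar (array([ 611.1, -230.3]), array([20.9, 37. ]), 78.7) ztop 0.0652 body (array([ 610.1, -217.3]), array([63.4, 92.7]), 85.6) 0.0362
scene bar (array([670.3,  -7.1]), array([19. , 38.9]), 73.4) ztop 0.0579 body (array([673.7,  -2.2]), array([50.8, 60.6]), 54.6) 0.0289
scene bar (array([736.5, 228.1]), array([32.3,  5.9]), 39.6) ztop 0.0728 body (array([778.8, 236.3]), array([ 4.8, 21.4]), 62.6) 0.0442
scene bar (array([794.6, 180.7]), array([29.5,  4.6]), 64.6) ztop 0.0741 body (array([793.9, 222.6]), array([ 3.8, 15. ]), 39.7) 0.0455
side bar (array([ 548. , -218.9]), array([21.1, 41.8]), 77.5) ztop 0.0666 body (array([ 555.3, -220.4]), array([61.6, 78.1]), 78.2) 0.0374
side bar (array([ 612.2, -229.2]), array([20.3, 40.8]), 82.7) ztop 0.0664 body (array([ 599. , -215.1]), array([60.4, 52.1]), 20.7) 0.0372
side bar (array([672.6,  -7.7]), array([18.5, 41.1]), 70.9) ztop 0.0588 body (array([669.1,  -5. ]), array([64.4, 60.9]), 42.9) 0.0294
side bar (array([730.8, 182.3]), array([ 7.4, 44.7]), 27.6) ztop 0.0734 body (array([733.3, 226.7]), array([8.1, 3.8]), 38.0) 0.0453
side bar (array([787.8, 230.4]), array([ 2.3, 23.7]), 48.6) ztop 0.0719 body (array([754.6, 237.8]), array([34.7,  4.5]), 12.0) 0.0433
```

The small pot is seated (bar top 66 mm). The round pot is unmoved, at about (.671, -.0107).

```bash
python3 -m inch '[1.5,0.1,0,0.03,0.1, 2.8,0.2,0.4,0.03,0.1, 3,0.2,0.7,0.03,0.1, 3,0.2,0.7,0.03,0.1, 3,0.2,0.7,0.03,0.1, 3,0.2,0.7,0.02,0.1, 3,0.2,0.7,0,0.1, 2.5,0.2,0.7,0,0.1,0.5,0.1,0.5,0,0.1]';python3 to.py .671 -.0107 .036 70
```

```text
clock: 14.08
eef_pos: [0.6971, -0.0192, 0.1083]
tcp_rot: [3.123, -0.002, 1.203]
force: [-0.4, 0.1, -0.4]
grip_width: 0.0482
t 14.08 pos [ 0.6971 -0.0192  0.1083] yaw 68.94 w 0.0482 F [-0.4  0.1 -0.4] tilt 1.05
delta cm [-0.16 -2.87  7.18] len 7.73 tool z turn rad -0.018 q6 -2.2
```

```bash
python3 -m inch '[-0.1,-1.3,0.5,-0.018,0.1, 0,-1.3,1.5,0,0.1, 0,0,1.5,0,0.1, 0,0,1,0,0.1]';python3 to.py .671 -.0107 .036 70
```

```text
clock: 14.42
eef_pos: [0.6743, -0.0079, 0.0619]
tcp_rot: [3.121, -0.003, 1.227]
force: [0.8, 0.3, -1.0]
grip_width: 0.0482
t 14.42 pos [ 0.6743 -0.0079  0.0619] yaw 70.27 w 0.0482 F [ 0.8  0.3 -1. ] tilt 1.21
delta cm [-0.38 -0.27  2.58] len 2.63 tool z turn rad 0.005 q6 -2.21
```

```bash
python3 -m inch '[-0.3,-0.3,1,0,0.1, 0,0,0.9,0,0.1, 0,0,0.2,0,0.1]';python3 to.py .671 -.0107 .036 70
```

```text
clock: 14.67
eef_pos: [0.6699, -0.0107, 0.038]
tcp_rot: [3.122, -0.002, 1.226]
force: [0.2, 0.0, -0.1]
grip_width: 0.0482
t 14.67 pos [ 0.6699 -0.0107  0.038 ] yaw 70.25 w 0.0482 F [ 0.2  0.  -0.1] tilt 1.1
delta cm [0.03 0.1  0.2 ] len 0.23 tool z turn rad 0.004 q6 -2.2
```

```bash
python3 -m inch '[0,0,0.1,0,-1, 0,0,0.1,0,-1,0,0,0,0,-1,0,0,0,0,-1,0,0,0,0,-1,0,0,0,0,-1,0,0,0,0,-1]' 25;python3 to.py .671 -.0107 .036 70
```

```text
clock: 15.25
eef_pos: [0.6719, -0.0114, 0.0373]
tcp_rot: [3.12, -0.003, 1.225]
force: [-0.4, -0.0, -1.9]
grip_width: 0.0177
t 15.25 pos [ 0.6719 -0.0114  0.0373] yaw 70.18 w 0.0177 F [-0.4 -0.  -1.9] tilt 1.22
delta cm [ 0.04 -0.11  0.12] len 0.17 tool z turn rad 0.003 q6 -2.2
```

```bash
python3 -m inch '[0,0,-1,0,-1, 0,0,-2.5,0,-1, 0,0,-2.5,0,-1, 0,0,-2.3,0,-1,0,0,-1.2,0,-1]';python3 to.py .4741 -.2073 .12 79.5
```

```text
clock: 15.67
eef_pos: [0.6664, -0.0117, 0.1335]
tcp_rot: [3.129, 0.002, 1.224]
force: [-0.0, -0.3, -1.5]
grip_width: 0.018
t 15.67 pos [ 0.6664 -0.0117  0.1335] yaw 70.15 w 0.018 F [-0.  -0.3 -1.5] tilt 0.74
delta cm [-24.93 -11.46   1.26] len 27.46 tool z turn rad -0.163 q6 -2.2
```

```bash
python3 -m inch '[-1.3,-0.7,0,-0.02,-1, -2.6,-1.4,0,-0.02,-1, -2.6,-1.5,0,-0.02,-1, -2.6,-1.5,0,-0.02,-1, -2.6,-1.5,0,-0.02,-1, -2.6,-1.5,0,-0.02,-1, -2.6,-1.5,0,-0.02,-1, -2.6,-1.5,0,-0.02,-1, -2,-1.2,0,0,-1,-1,-0.6,0,0,-1,0,0,0,0,-1]';python3 to.py .4741 -.2073 .08 79.5
```

```text
clock: 16.58
eef_pos: [0.4793, -0.2016, 0.1448]
tcp_rot: [3.114, -0.0, 1.397]
force: [-0.1, 0.3, -1.2]
grip_width: 0.0177
t 16.58 pos [ 0.4793 -0.2016  0.1448] yaw 80.06 w 0.0177 F [-0.1  0.3 -1.2] tilt 1.61
delta cm [-0.65 -0.6   6.46] len 6.52 tool z turn rad 0.01 q6 -1.73
```

```bash
python3 -m inch '[-0.4,-0.4,1.2,0.01,-1, -0.2,-0.1,1.8,0,-1, 0,0,1.7,0,-1, 0,0,1.2,0,-1]';python3 to.py .4741 -.2073 .0453 79.5
python3 - <<'E'
from m import *
for n,b in (("scene",(.5313,-.2459)),("side",(.5357,-.2459))):
    img,P,f=cloud(n); z=env.sense()["eef_pos"][2]-.0373+.030;p,c=sel(img,P,[.43,-.25,z-.005],[.52,-.16,z+.004]);c=c.astype(int)
    m=(c.max(1)-c.min(1)<40)&(c.mean(1)>90);q=p[m][:,:2]
    (cx,cy),r=cv2.minEnclosingCircle((q*1000).astype(np.float32));print(n,len(q),cx,cy,r,"rel",cx-b[0]*1000,cy-b[1]*1000)
print("want",-60.4,41.7)
E
```

```text
clock: 16.92
eef_pos: [0.4797, -0.2075, 0.0903]
tcp_rot: [3.101, -0.002, 1.385]
force: [-0.4, 0.3, -2.0]
grip_width: 0.0178
t 16.92 pos [ 0.4797 -0.2075  0.0903] yaw 79.38 w 0.0178 F [-0.4  0.3 -2. ] tilt 2.33
delta cm [-0.09 -0.74  4.48] len 4.54 tool z turn rad -0.002 q6 -1.73
scene 126 480.4744567871094 -201.27304077148438 33.335453033447266 rel -50.82554321289058 44.62695922851563
side 243 477.73760986328125 -203.53932189941406 33.678218841552734 rel -57.96239013671868 42.36067810058594
want -60.4 41.7
```

Tool tilt has grown to 2.3°. An up/down cycle may bring it back.

```bash
python3 -m inch '[0,0,-3,0,-1, 0,0,-2.5,0,-1]'|grep -E "rot|pos"; python3 -m inch '[0,-0.5,0,0,-1]'|grep -E "rot|pos";  python3 -m inch '[0,0,0.5,0,-1]'|grep -E "rot|pos"; python3 -m inch '[0,0,0.5,0,-1]'|grep -E "rot|pos"
```

```text
eef_pos: [0.4743, -0.2059, 0.1416]
tcp_rot: [3.115, -0.0, 1.386]
eef_pos: [0.4729, -0.2053, 0.1465]
tcp_rot: [3.109, 0.0, 1.387]
eef_pos: [0.4739, -0.2049, 0.1437]
tcp_rot: [3.105, -0.0, 1.388]
eef_pos: [0.4752, -0.2047, 0.1396]
tcp_rot: [3.102, -0.001, 1.388]
```

```bash
python3 -m inch '[-0.15,-0.2,1.8,0,-1, 0,-0.1,2.2,0,-1, 0,-0.1,1.8,0,-1]'; python3 to.py .4735 -.2073 .0453 79.5
```

```text
clock: 17.68
eef_pos: [0.4764, -0.2055, 0.0819]
tcp_rot: [3.094, -0.001, 1.39]
force: [-1.0, -0.1, -2.9]
grip_width: 0.018
t 17.68 pos [ 0.4764 -0.2055  0.0819] yaw 79.62 w 0.018 F [-1.  -0.1 -2.9] tilt 2.71
delta cm [-0.23 -0.42  3.64] len 3.67 tool z turn rad 0.002 q6 -1.73
```

```bash
python3 -m inch '[-0.25,-0.5,1,0,-1, 0,-0.1,0.9,0,-1]'; python3 to.py .4735 -.2073 .0453 79.5
```

```text
clock: 17.85
eef_pos: [0.4705, -0.2067, 0.0588]
tcp_rot: [3.096, -0.001, 1.39]
force: [9.6, -0.2, 21.1]
grip_width: 0.0177
t 17.85 pos [ 0.4705 -0.2067  0.0588] yaw 79.65 w 0.0177 F [ 9.6 -0.2 21.1] tilt 2.6
delta cm [-0.    0.25  1.36] len 1.38 tool z turn rad 0.003 q6 -1.73
```

The pot's edge has met the -x side of the well after overshooting 3 mm. I'll lift a little, shift +x and retry.

```bash
python3 -m inch '[0,0.1,-0.5,0,-1, 0,0.1,-0.1,0,-1]'; python3 to.py .4738 -.2073 .0453 79.5
```

```text
clock: 18.02
eef_pos: [0.4715, -0.2068, 0.0619]
tcp_rot: [3.1, -0.0, 1.391]
force: [0.1, -0.2, -1.0]
grip_width: 0.0181
t 18.02 pos [ 0.4715 -0.2068  0.0619] yaw 79.68 w 0.0181 F [ 0.1 -0.2 -1. ] tilt 2.37
delta cm [-0.    0.16  1.67] len 1.68 tool z turn rad 0.003 q6 -1.73
```

```bash
python3 -m inch '[0,0.25,0.2,0,-1, 0,0,0.4,0,-1]'; python3 to.py .4738 -.2073 .0453 79.5
```

```text
clock: 18.18
eef_pos: [0.4747, -0.2072, 0.056]
tcp_rot: [3.1, -0.0, 1.391]
force: [0.7, -0.4, -2.4]
grip_width: 0.0178
t 18.18 pos [ 0.4747 -0.2072  0.056 ] yaw 79.69 w 0.0178 F [ 0.7 -0.4 -2.4] tilt 2.36
delta cm [-0.03 -0.13  1.06] len 1.07 tool z turn rad 0.003 q6 -1.73
```

It's inside now (bottom at 19 mm) with no contact force. Continue down.

```bash
python3 -m inch '[0,-0.1,0.4,0,-1, 0,-0.05,0.4,0,-1]'; python3 to.py .4738 -.2073 .0453 79.5
```

```text
clock: 18.35
eef_pos: [0.4734, -0.2069, 0.0471]
tcp_rot: [3.101, -0.0, 1.391]
force: [-0.4, 0.9, -1.8]
grip_width: 0.018
t 18.35 pos [ 0.4734 -0.2069  0.0471] yaw 79.67 w 0.018 F [-0.4  0.9 -1.8] tilt 2.35
delta cm [-0.03  0.04  0.19] len 0.19 tool z turn rad 0.003 q6 -1.73
```

Just 2 mm above the floor, so release and rise.

```bash
python3 -m inch '[0,0,0.1,0,-1, 0,0,0,0,-0.3, 0,0,-0.1,0,-0.3, 0,0,-0.1,0,-0.3,0,0,-0.3,0,-0.3,0,0,-1.5,0,-0.3, 0,0,-3,0,-0.3,0,0,-4,0,-0.3,0,0,-4,0,0]'; python3 to.py .495 .274 .15 92; python3 bars.py|grep -v "body None"
python3 - <<'E'
from m import *
for n in ("scene","side"):
    img,P,f=cloud(n);p,c=sel(img,P,[.3,.15,.03],[.64,.4,.1]);t=p[(p[:,2]>.042)&(p[:,2]<.054)]; g=p[(p[:,2]>.072)]
    print(n,rect(t),rect(g))
    cv2.imwrite(f"pics/l_{n}.png",img[:,:,::-1])
E
```

```text
clock: 19.1
eef_pos: [0.4625, -0.2054, 0.173]
tcp_rot: [3.117, 0.001, 1.389]
force: [1.5, 0.2, 0.2]
grip_width: 0.0333
t 19.1 pos [ 0.4625 -0.2054  0.173 ] yaw 79.6 w 0.0333 F [1.5 0.2 0.2] tilt 1.4
delta cm [47.74 -5.51  2.12] len 48.11 tool z turn rad -0.216 q6 -1.73
scene bar (array([ 471.4, -200.8]), array([21.4, 38.1]), 79.9) ztop 0.0652 body (array([ 478.4, -203.3]), array([58. , 79.5]), 53.5) 0.0359
scene bar (array([ 546.4, -216.9]), array([20.4, 36.9]), 74.0) ztop 0.0658 body (array([ 545.7, -210.4]), array([61.2, 90.5]), 61.8) 0.0359
scene bar (array([ 610.6, -229.9]), array([22.2, 36.9]), 81.8) ztop 0.0655 body (array([ 610.2, -224.2]), array([55. , 91.4]), 85.5) 0.0358
scene bar (array([736.9, 228.2]), array([32.7,  3.7]), 42.9) ztop 0.0732 body (array([777.5, 236.4]), array([ 4.7, 24.4]), 62.6) 0.0431
scene bar (array([795.2, 182.2]), array([27.4,  3.9]), 66.3) ztop 0.0737 body (array([792.1, 225.3]), array([ 4.1, 16.9]), 43.4) 0.0459
side bar (array([ 471.7, -203.5]), array([19.5, 38.9]), 80.1) ztop 0.0664 body (array([ 478.4, -199. ]), array([83.6, 59.5]), 8.3) 0.0374
side bar (array([ 546.5, -218.9]), array([20.1, 40.8]), 78.2) ztop 0.0663 body (array([ 546.3, -213.3]), array([96.7, 62.5]), 7.6) 0.0372
side bar (array([ 612.1, -229.8]), array([21.8, 39.1]), 76.4) ztop 0.0663 body (array([ 598.2, -214.9]), array([56.6, 55.1]), 26.0) 0.0373
side bar (array([729.6, 186.6]), array([11.6, 56.8]), 23.2) ztop 0.0738 body (array([735.3, 228. ]), array([13.6,  3.1]), 45.1) 0.0454
side bar (array([787.5, 230.8]), array([ 2.3, 23.1]), 48.3) ztop 0.0719 body (array([755.1, 237.3]), array([35.7,  6.1]), 13.8) 0.0427
scene (array([492.8, 277.3]), array([233.3, 155.9]), 2.6) (array([494.4, 277.7]), array([81.7, 21.7]), 1.4)
side (array([496.5, 276.4]), array([229.3, 155.9]), 2.7) (array([495.5, 276.8]), array([80.1, 21.3]), 2.9)
```

View pics/l_side.png

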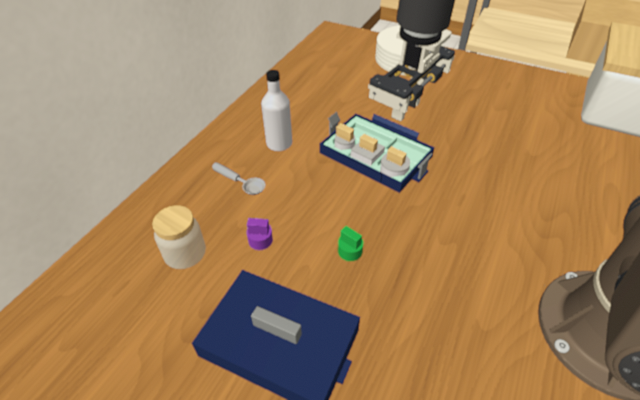

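All three pots stand at the right height, and the side view shows only the green and purple decoys left at (350,243) and (260,232). The lid is unmoved at (275,330). Go to the lid.

```bash
python3 -m inch '[2,0,0,0,0.1, 3.8,0,0,-0.02,0.1, 4,0,0,-0.02,0.1, 4,0,0,-0.02,0.1, 4,0,0,-0.02,0.1, 4,0,0,-0.02,0.1, 4,0.1,0,-0.02,0.1, 4,0.2,0,-0.02,0.1, 4,0.3,0,-0.02,0.1, 4,0.3,0,-0.02,0.1, 4,0.3,0,-0.02,0.1, 3,0.3,0,0,0.1]'; python3 to.py .495 .274 .12 92.6
```

```text
clock: 20.3
eef_pos: [0.5108, 0.2515, 0.1603]
tcp_rot: [3.13, 0.013, 1.588]
force: [1.4, 0.2, 0.1]
grip_width: 0.0484
t 20.3 pos [0.5108 0.2515 0.1603] yaw 90.97 w 0.0484 F [1.4 0.2 0.1] tilt 1.02
delta cm [ 2.33 -1.59  3.98] len 4.88 tool z turn rad -0.028 q6 -2.38
```

```bash
python3 -m inch '[1.2,-0.8,1,-0.028,0.1, 1.1,-0.8,1.6,0,0.1, 0,0,1.8,0,0.1, 0,0,1.6,0,0.1,0,0,1.2,0,0.1]'; python3 to.py .495 .274 .052 92.6
python3 - <<'E'
from h import *
for n in ("scene","side"):
    img,P,f=cloud(n)
    a=img[200:300,340:500] if n=="scene" else img[260:400,190:380]
    cv2.imwrite(f"pics/q_{n}.png",cv2.resize(a[:,:,::-1],None,fx=3,fy=3))
E
```

```text
clock: 20.72
eef_pos: [0.4927, 0.2815, 0.081]
tcp_rot: [3.133, 0.017, 1.626]
force: [-0.2, -0.0, -0.5]
grip_width: 0.0481
t 20.72 pos [0.4927 0.2815 0.081 ] yaw 93.15 w 0.0481 F [-0.2 -0.  -0.5] tilt 1.1
delta cm [-0.72  0.16  2.92] len 3.01 tool z turn rad 0.01 q6 -2.41
```

View pics/q_side.png

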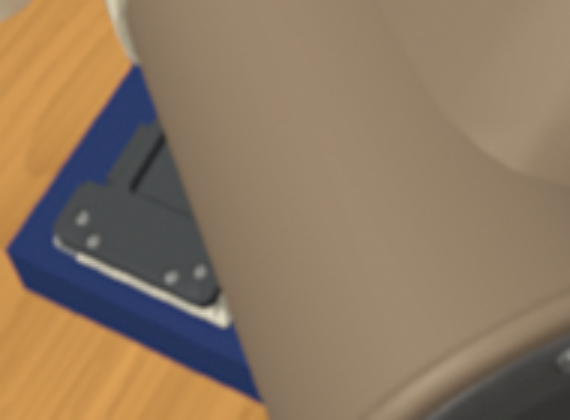

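```bash
python3 -m inch '[-0.7,0.1,0.3,0.01,0.1, 0,0,1,0,0.1]'; python3 to.py .495 .274 .052 92.6
```

```text
clock: 20.98
eef_pos: [0.4941, 0.273, 0.0679]
tcp_rot: [3.134, 0.019, 1.615]
force: [0.0, 0.6, -1.1]
grip_width: 0.0483
t 20.98 pos [0.4941 0.273  0.0679] yaw 92.53 w 0.0483 F [ 0.   0.6 -1.1] tilt 1.18
delta cm [0.12 0.08 1.58] len 1.59 tool z turn rad -0.001 q6 -2.41
```

Run:
```python
from h import *
img,P,f=cloud("scene")
cv2.imwrite(f"pics/q_scene2.png",cv2.resize(img[180:310,330:510][:,:,::-1],None,fx=4,fy=4))
```

```text
(no output)
```

View pics/q_scene2.png

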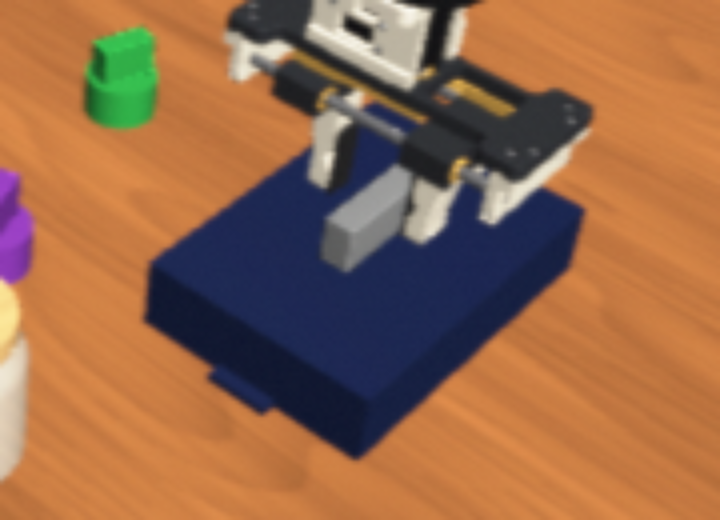

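The jaws straddle the lid's bar, with fingers at (330,150) and (430,205). Descend and close.

```bash
python3 -m inch '[0,0,0.8,0,0.1, 0,0,0.6,0,0.1]'; python3 to.py .495 .274 .052 92.6; python3 -m inch '[0,0,0.1,0,-1, 0,0,0.1,0,-1,0,0,0.1,0,-1,0,0,0,0,-1,0,0,0,0,-1,0,0,0,0,-1,0,0,0,0,-1]' 55;python3 to.py .495 .274 .052 92.6
```

```text
clock: 21.2
eef_pos: [0.4942, 0.2722, 0.0516]
tcp_rot: [3.135, 0.019, 1.614]
force: [-0.1, -0.6, 0.2]
grip_width: 0.0485
t 21.2 pos [0.4942 0.2722 0.0516] yaw 92.46 w 0.0485 F [-0.1 -0.6  0.2] tilt 1.16
delta cm [ 0.17  0.08 -0.04] len 0.2 tool z turn rad -0.002 q6 -2.41
clock: 21.78
eef_pos: [0.496, 0.2754, 0.05]
tcp_rot: [3.13, 0.013, 1.614]
force: [-0.3, -0.0, -2.8]
grip_width: 0.0199
t 21.78 pos [0.496  0.2754 0.05  ] yaw 92.5 w 0.0199 F [-0.3 -0.  -2.8] tilt 1.01
delta cm [-0.14 -0.11 -0.2 ] len 0.26 tool z turn rad -0.002 q6 -2.41
```

```bash
python3 -m inch '[0,0,-0.6,0,-1, 0,0,-1.5,0,-1,0,0,-2.2,0,-1, 0,0,-2.5,0,-1, 0,0,-2.3,0,-1,0,0,-1.5,0,-1,0,0,-0.5,0,-1]';python3 to.py .5335 -.2488 .17 79.5
```

```text
clock: 22.37
eef_pos: [0.4904, 0.2713, 0.1612]
tcp_rot: [-3.141, 0.025, 1.612]
force: [-0.1, 0.1, -3.9]
grip_width: 0.0198
t 22.37 pos [0.4904 0.2713 0.1612] yaw 92.35 w 0.0198 F [-0.1  0.1 -3.9] tilt 1.42
delta cm [-52.15   2.18   0.41] len 52.2 tool z turn rad 0.224 q6 -2.41
```

```bash
python3 -m inch '[-1,0,-0.2,0.01,-1, -2,0.1,-0.1,0.02,-1, -2.6,0.2,0,0.02,-1, -2.6,0.3,0,0.02,-1, -2.6,0.3,0,0.02,-1, -2.6,0.4,0,0.02,-1, -2.6,0.4,0,0.02,-1, -2.6,0.5,0,0.02,-1, -2.6,0.5,0,0.02,-1,-2.6,0.5,0,0.02,-1,-2.6,0.5,0,0.02,-1,-2.6,0.5,0,0.02,-1]';python3 to.py .5335 -.2488 .17 79.5
```

```text
clock: 23.37
eef_pos: [0.5015, -0.0374, 0.1623]
tcp_rot: [-3.131, 0.033, 1.371]
force: [-0.1, -0.3, -3.8]
grip_width: 0.0196
t 23.37 pos [ 0.5015 -0.0374  0.1623] yaw 78.55 w 0.0196 F [-0.1 -0.3 -3.8] tilt 2.02
delta cm [-20.1    7.33  -0.18] len 21.39 tool z turn rad -0.017 q6 -2.12
```

```bash
python3 -m inch '[-2.6,1,-0.1,-0.003,-1, -2.6,1,0,-0.003,-1, -2.6,1,0,-0.003,-1, -2.6,1,0,-0.003,-1, -2.6,1,0,-0.003,-1, -2.4,0.9,0,0,-1, -1.8,0.6,0,0,-1,-0.8,0.3,0,0,-1,0,0,0,0,-1]';python3 to.py .5335 -.2488 .15 79.5
cat > lid.py <<'E'
from m import *
import sys
lo,hi=map(float,sys.argv[1:3])
for n,b in (("scene",(.5313,-.2459)),("side",(.5357,-.2459))):
    img,P,f=cloud(n);p,c=sel(img,P,[.35,-.4,lo],[.72,-.1,hi]);c=c.astype(int)
    nv=(c[:,2]>c[:,0]+15);q=p[nv];
    A=np.c_[q[:,:2],np.ones(len(q))];w=np.ones(len(q),bool)
    for _ in range(4):
        k=np.linalg.lstsq(A[w],q[w,2],rcond=None)[0];w=abs(q[:,2]-A@k)<.004
    r=rect(q[w]);print(n,w.sum(),r,"rel",(r[0]-np.array(b)*1000).round(1),"slope xy",k[:2].round(3),"z@c",(r[0]/1000@k[:2]+k[2]).round(4))
    cv2.imwrite(f"pics/lid_{n}_{sys.argv[3]}.png",img[:,:,::-1])
E
python3 lid.py .135 .165 a
```

```text
clock: 24.12
eef_pos: [0.5209, -0.2445, 0.1575]
tcp_rot: [-3.109, 0.036, 1.374]
force: [1.3, -0.3, -3.7]
grip_width: 0.0201
t 24.12 pos [ 0.5209 -0.2445  0.1575] yaw 78.74 w 0.0201 F [ 1.3 -0.3 -3.7] tilt 2.76
delta cm [-0.15  1.34  0.71] len 1.53 tool z turn rad -0.013 q6 -1.71
scene 1571 (array([ 520.1, -240.8]), array([159.5, 225.5]), 78.6) rel [-11.2   5.1] slope xy [-0.048 -0.023] z@c 0.1544
side 3235 (array([ 518.9, -240.1]), array([156.6, 227.8]), 79.2) rel [-16.8   5.8] slope xy [-0.049 -0.023] z@c 0.1553
```

The lid is tilted about 2.8° along x and 1.3° along y. Slow rows drift the tilt back, so I'll translate slowly and watch.

```bash
python3 -m inch '[0,0.4,0,-0.005,-1, 0,0.4,0,-0.005,-1, 0,0.2,0,-0.005,-1, 0,0.1,0.1,0,-1, 0,0,0.2,0,-1, 0,0,0.2,0,-1, 0,0,0.2,0,-1, 0,0,0.2,0,-1]';python3 to.py .5335 -.2488 .15 79.5; python3 lid.py .125 .165 b
```

```text
clock: 24.88
eef_pos: [0.5326, -0.2408, 0.1477]
tcp_rot: [-3.109, 0.034, 1.397]
force: [0.1, 0.9, -3.1]
grip_width: 0.0198
t 24.88 pos [ 0.5326 -0.2408  0.1477] yaw 80.06 w 0.0198 F [ 0.1  0.9 -3.1] tilt 2.69
delta cm [-0.78  0.22 -0.21] len 0.84 tool z turn rad 0.01 q6 -1.69
scene 1588 (array([ 532. , -235.8]), array([157.7, 226.5]), 79.6) rel [ 0.7 10.1] slope xy [-0.048 -0.021] z@c 0.1445
side 3169 (array([ 531.5, -237.3]), array([156.4, 227. ]), 80.0) rel [-4.2  8.6] slope xy [-0.048 -0.022] z@c 0.1453
```

```bash
for i in 1; do python3 -m inch '[-0.4,-2.5,0,0.005,-1, 0,-2.5,0,0,-1]'|grep -E "pos|rot"; python3 -m inch '[0,0,0,0,-1]'|grep -E "pos|rot"; python3 -m inch '[0,0,0,0,-1]'|grep -E "pos|rot"; done
```

```text
eef_pos: [0.4851, -0.2365, 0.1482]
tcp_rot: [-3.109, 0.035, 1.393]
eef_pos: [0.4813, -0.236, 0.1481]
tcp_rot: [-3.107, 0.034, 1.392]
eef_pos: [0.4808, -0.2361, 0.1486]
tcp_rot: [-3.108, 0.034, 1.392]
```

```bash
python3 -m inch '[0,0,-2,0,-1, 0,0,-3,0,-1,0,0,-2,0,-1]'|grep -E "pos|rot"; python3 -m inch '[0,0,0,0,-1]'|grep -E "pos|rot"; python3 -m inch '[0,0,2.5,0,-1, 0,0,2.5,0,-1]'|grep -E "pos|rot"; python3 -m inch '[0,0,0,0,-1]'|grep -E "pos|rot"
```

```text
eef_pos: [0.4805, -0.2337, 0.2163]
tcp_rot: [-3.098, 0.034, 1.391]
eef_pos: [0.4829, -0.2344, 0.2204]
tcp_rot: [-3.105, 0.035, 1.391]
eef_pos: [0.4863, -0.2368, 0.1758]
tcp_rot: [-3.119, 0.035, 1.392]
eef_pos: [0.484, -0.2361, 0.1716]
tcp_rot: [-3.113, 0.034, 1.391]
```

```bash
for k in 1 2; do python3 -m inch '[0,0,-0.5,0,-1,0,0,-0.5,0,-1,0,0,-0.5,0,-1,0,0,-0.5,0,-1,0,0,-0.5,0,-1,0,0,-0.5,0,-1,0,0,-0.5,0,-1,0,0,-0.5,0,-1,0,0,-0.5,0,-1,0,0,-0.3,0,-1]'|grep -E "pos|rot"; python3 -m inch '[0,0,3,0,-1, 0,0,2,0,-1,0,0,1,0,-1,0,0,0,0,-1]'|grep -E "pos|rot";done
```

```text
eef_pos: [0.4878, -0.2352, 0.2285]
tcp_rot: [-3.117, 0.035, 1.391]
eef_pos: [0.4879, -0.2375, 0.1703]
tcp_rot: [-3.123, 0.035, 1.392]
eef_pos: [0.491, -0.2363, 0.2283]
tcp_rot: [-3.129, 0.035, 1.392]
eef_pos: [0.4919, -0.2386, 0.1699]
tcp_rot: [-3.136, 0.035, 1.392]
```

That works, about -0.012 rad per cycle. One or two more, then try lateral cycles for the pitch.

```bash
for k in 1 ; do python3 -m inch '[0,0,-0.5,0,-1,0,0,-0.5,0,-1,0,0,-0.5,0,-1,0,0,-0.5,0,-1,0,0,-0.5,0,-1,0,0,-0.5,0,-1,0,0,-0.5,0,-1,0,0,-0.5,0,-1,0,0,-0.5,0,-1,0,0,-0.3,0,-1]'|grep -E "pos|rot"; python3 -m inch '[0,0,3,0,-1, 0,0,2,0,-1,0,0,1,0,-1,0,0,0,0,-1]'|grep -E "pos|rot";done;  python3 -m inch '[0.6,0,0,0,-1,0.6,0,0,0,-1,0.6,0,0,0,-1,0.6,0,0,0,-1,0.6,0,0,0,-1,0.6,0,0,0,-1]'|grep -E "pos|rot";python3 -m inch '[-2,0,0,0,-1,-2,0,0,0,-1,0,0,0,0,-1]'|grep -E "pos|rot"
```

```text
eef_pos: [0.4944, -0.2373, 0.2278]
tcp_rot: [-3.141, 0.036, 1.393]
eef_pos: [0.4961, -0.2398, 0.1696]
tcp_rot: [3.136, 0.036, 1.393]
eef_pos: [0.5046, -0.2019, 0.1716]
tcp_rot: [3.133, 0.037, 1.392]
eef_pos: [0.4995, -0.2386, 0.1747]
tcp_rot: [3.13, 0.036, 1.398]
```

```bash
python3 -m inch '[2,0,0,0,-1,2,0,0,0,-1,0,0,0,0,-1]'|grep -E "pos|rot"; python3 -m inch '[-0.6,0,0,0,-1,-0.6,0,0,0,-1,-0.6,0,0,0,-1,-0.6,0,0,0,-1,-0.6,0,0,0,-1,-0.6,0,0,0,-1]'|grep -E "pos|rot"; python3 -m inch '[0,0,0,0.1,-1,0,0,0,0.1,-1,0,0,0,0,-1]'|grep -E "pos|rot";python3 -m inch '[0,0,0,-0.03,-1,0,0,0,-0.03,-1,0,0,0,-0.03,-1,0,0,0,-0.03,-1,0,0,0,-0.03,-1,0,0,0,-0.03,-1,0,0,0,-0.03,-1]'|grep -E "pos|rot"
```

```text
eef_pos: [0.5069, -0.1983, 0.1741]
tcp_rot: [3.128, 0.036, 1.394]
eef_pos: [0.5009, -0.2354, 0.1765]
tcp_rot: [3.126, 0.036, 1.398]
eef_pos: [0.4998, -0.2391, 0.1763]
tcp_rot: [3.12, 0.033, 1.186]
eef_pos: [0.4982, -0.2435, 0.1759]
tcp_rot: [3.129, 0.037, 1.424]
```

Roll is corrected. The remaining 1.3° across the width is small. Centre over the box and descend partway.

```bash
python3 -m inch '[-0.1,0.8,0,0.01,-1, 0,0.8,0.3,0.01,-1, 0,0.8,0.3,0.01,-1, 0,0.6,0.3,0.006,-1,0,0.3,0.5,0,-1,0,0,1,0,-1,0,0,1,0,-1,0,0,0.5,0,-1]';python3 to.py .5335 -.2488 .10 79.5;python3 lid.py .10 .165 c
```

```text
clock: 32.4
eef_pos: [0.5355, -0.2539, 0.1336]
tcp_rot: [3.127, 0.037, 1.389]
force: [0.3, 0.0, -3.3]
grip_width: 0.0197
t 32.4 pos [ 0.5355 -0.2539  0.1336] yaw 79.58 w 0.0197 F [ 0.3  0.  -3.3] tilt 2.27
delta cm [ 0.59 -0.34  3.33] len 3.4 tool z turn rad 0.001 q6 -1.69
scene 1532 (array([ 534.1, -249.1]), array([159.3, 227.8]), 79.0) rel [ 2.8 -3.2] slope xy [-0.016 -0.053] z@c 0.1302
side 3127 (array([ 534.2, -250.1]), array([156.8, 227.3]), 80.0) rel [-1.5 -4.2] slope xy [-0.003 -0.036] z@c 0.1306
```

```bash
python3 -m inch '[0.4,-0.1,0.2,0,-1, 0.3,-0.1,0.3,0,-1, 0.1,0,0.7,0,-1, 0,0,0.7,0,-1]';python3 to.py .5335 -.2465 .10 79.5;python3 lid.py .08 .14 d
```

```text
clock: 32.83
eef_pos: [0.5354, -0.2457, 0.1152]
tcp_rot: [3.125, 0.037, 1.389]
force: [-0.1, 0.2, -3.4]
grip_width: 0.0195
t 32.83 pos [ 0.5354 -0.2457  0.1152] yaw 79.61 w 0.0195 F [-0.1  0.2 -3.4] tilt 2.34
delta cm [-0.06 -0.19  1.52] len 1.54 tool z turn rad 0.002 q6 -1.71
scene 1438 (array([ 535.6, -240.9]), array([157.3, 227. ]), 79.2) rel [4.3 5. ] slope xy [-0.021 -0.065] z@c 0.1117
side 3111 (array([ 534.3, -241.7]), array([156.6, 227.9]), 79.7) rel [-1.4  4.2] slope xy [-0.001 -0.038] z@c 0.1115
```

```bash
python3 -c "
import cv2,numpy as np
a=cv2.imread('pics/lid_scene_d.png')[100:240,200:360];b=cv2.imread('pics/lid_side_d.png')[70:210,300:460];cv2.imwrite('pics/ld.png',cv2.resize(np.hstack([a,b]),(800,350),interpolation=2))"
```

```text
(no output)
```

View pics/ld.png

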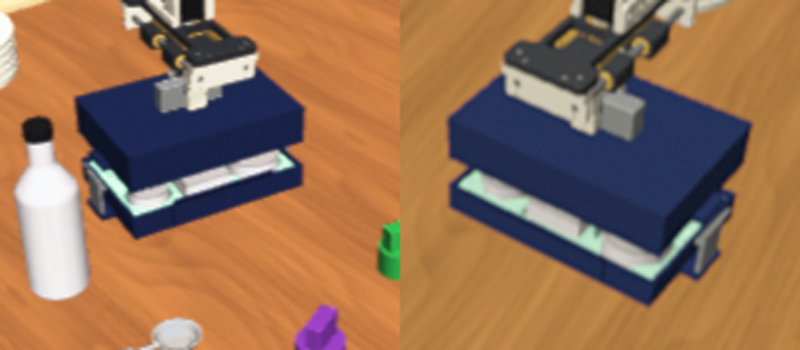

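```bash
python3 -m inch '[-0.1,-0.15,0.4,0,-1, 0,0,0.5,0,-1]' 45;python3 to.py .5335 -.2465 .08 79.5; python3 -m inch '[0,-0.05,0.3,0,-1]';python3 to.py .5335 -.2465 .08 79.5
```

```text
clock: 33.1
eef_pos: [0.5334, -0.247, 0.1055]
tcp_rot: [3.126, 0.038, 1.39]
force: [0.9, -1.1, -3.1]
grip_width: 0.0198
t 33.1 pos [ 0.5334 -0.247   0.1055] yaw 79.63 w 0.0198 F [ 0.9 -1.1 -3.1] tilt 2.33
delta cm [ 0.14 -0.04  2.55] len 2.55 tool z turn rad 0.002 q6 -1.71
clock: 33.18
eef_pos: [0.5331, -0.2471, 0.1021]
tcp_rot: [3.125, 0.038, 1.39]
force: [2.3, 0.1, -1.3]
grip_width: 0.0196
t 33.18 pos [ 0.5331 -0.2471  0.1021] yaw 79.62 w 0.0196 F [ 2.3  0.1 -1.3] tilt 2.34
delta cm [ 0.15 -0.01  2.21] len 2.21 tool z turn rad 0.002 q6 -1.71
```

```bash
for i in 1 2 3; do python3 -m inch '[0,0,0.2,0,-1]'|grep -E "pos|rot|force"; done; python3 lid.py .07 .13 e
```

```text
eef_pos: [0.5339, -0.2475, 0.1002]
tcp_rot: [3.124, 0.038, 1.39]
force: [2.1, 0.1, -0.1]
eef_pos: [0.5349, -0.2478, 0.0985]
tcp_rot: [3.122, 0.038, 1.39]
force: [3.8, -0.1, -0.3]
eef_pos: [0.5357, -0.2481, 0.097]
tcp_rot: [3.12, 0.038, 1.39]
force: [0.1, 0.8, 3.1]
scene 1532 (array([ 535.4, -243.5]), array([158.3, 227.1]), 78.9) rel [4.1 2.4] slope xy [ 0.004 -0.037] z@c 0.0939
side 3033 (array([ 535.1, -245.3]), array([156.7, 228.1]), 79.6) rel [-0.6  0.6] slope xy [ 0.005 -0.035] z@c 0.0946
```

The lid is centred and resting on the hook slopes (bottom at about 46 mm). Pressing now in small steps.

```bash
for i in 1 2 3 4; do python3 -m inch '[0,0,0.2,0,-1]'|grep -E "pos|rot|force"; done
```

```text
eef_pos: [0.5358, -0.2483, 0.0955]
tcp_rot: [3.12, 0.038, 1.39]
force: [-0.2, 0.5, 5.4]
eef_pos: [0.5365, -0.2486, 0.0943]
tcp_rot: [3.118, 0.039, 1.391]
force: [-1.5, 1.3, 7.3]
eef_pos: [0.5368, -0.2488, 0.0929]
tcp_rot: [3.117, 0.039, 1.391]
force: [-1.7, 2.6, 3.5]
eef_pos: [0.5368, -0.2488, 0.0913]
tcp_rot: [3.117, 0.039, 1.391]
force: [-3.5, 2.6, 5.5]
```

```bash
for i in 1 2 3; do python3 -m inch '[0,-0.05,0.2,0,-1]'|grep -E "pos|rot|force"; done; python3 lid.py .06 .13 f;python3 -c "
import cv2,numpy as np
a=cv2.imread('pics/lid_scene_f.png')[100:240,200:360];b=cv2.imread('pics/lid_side_f.png')[70:210,300:460];cv2.imwrite('pics/lf.png',cv2.resize(np.hstack([a,b]),(800,350),interpolation=2))"
```

```text
eef_pos: [0.5361, -0.2488, 0.0895]
tcp_rot: [3.117, 0.038, 1.391]
force: [-3.1, 1.9, 5.0]
eef_pos: [0.5355, -0.2488, 0.0879]
tcp_rot: [3.117, 0.039, 1.391]
force: [-2.8, 0.2, 12.4]
eef_pos: [0.5357, -0.2492, 0.0873]
tcp_rot: [3.115, 0.039, 1.392]
force: [-4.1, 1.9, 21.4]
scene 1514 (array([ 535.6, -245.1]), array([157.5, 227.8]), 79.3) rel [4.3 0.8] slope xy [ 0.04  -0.049] z@c 0.0843
side 3035 (array([ 536.4, -245.2]), array([157. , 227.9]), 80.0) rel [0.7 0.7] slope xy [ 0.044 -0.045] z@c 0.0852
```

View pics/lf.png

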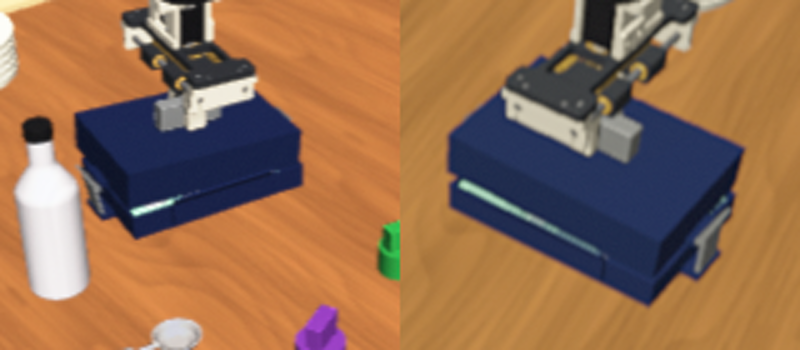

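The -x end has gone down and the +x end is still about 10 mm high, with the lid pivoting in the pads. Keep pressing in small steps.

```bash
for i in 1 2 3; do python3 -m inch '[0,0.05,0.15,0,-1]'|grep -E "pos|rot|force"; done
```

```text
eef_pos: [0.5359, -0.2493, 0.0871]
tcp_rot: [3.115, 0.039, 1.391]
force: [-9.4, 6.2, 20.2]
eef_pos: [0.5359, -0.2493, 0.0871]
tcp_rot: [3.115, 0.039, 1.391]
force: [-7.2, 6.2, 20.7]
eef_pos: [0.5359, -0.2493, 0.0871]
tcp_rot: [3.115, 0.039, 1.391]
force: [-6.8, 5.8, 18.1]
```

The centre push has stalled at about 20 N. I'll let go, since the lid is resting on its hooks, so its sideways tilt can relax. Then I'll press on the bar with shut fingers.

```bash
python3 -m inch '[0,0,-0.1,0,-0.2, 0,0,0,0,-0.2, 0,0,0,0,-0.2,0,0,0,0,-0.2,0,0,-0.3,0,-0.2]'; python3 lid.py .06 .13 g; python3 -m inch '[0,0,-1,0,-0.2, 0,0,-1.5,0,-0.2, 0,0,-1.5,0,-1,0,0,-0.8,0,-1,0,0,0,0,-1,0,0,0,0,-1,0,0,0,0,-1]'; python3 lid.py .06 .105 g;python3 -c "
import cv2,numpy as np
a=cv2.imread('pics/lid_scene_g.png')[100:240,200:360];b=cv2.imread('pics/lid_side_g.png')[70:210,300:460];cv2.imwrite('pics/lg.png',cv2.resize(np.hstack([a,b]),(800,350),interpolation=2))"
```

```text
clock: 34.88
eef_pos: [0.5339, -0.2488, 0.0901]
tcp_rot: [3.118, 0.039, 1.391]
force: [-0.0, -0.2, 0.3]
grip_width: 0.0348
scene 1447 (array([ 530.8, -242.9]), array([155.8, 226.1]), 79.1) rel [-0.5  3. ] slope xy [ 0.048 -0.022] z@c 0.0829
side 2988 (array([ 530.4, -244.9]), array([157.1, 227.1]), 79.7) rel [-5.3  1. ] slope xy [ 0.057 -0.012] z@c 0.0838
clock: 35.57
eef_pos: [0.5336, -0.2468, 0.1424]
tcp_rot: [3.117, 0.039, 1.391]
force: [0.1, -0.5, 0.0]
grip_width: 0.0074
scene 1569 (array([ 530.9, -244.3]), array([160.6, 225.5]), 79.6) rel [-0.4  1.6] slope xy [ 0.053 -0.016] z@c 0.0829
side 3526 (array([ 530.6, -244.6]), array([157.2, 228.2]), 79.4) rel [-5.1  1.3] slope xy [ 0.056 -0.012] z@c 0.0838
```

View pics/lg.png

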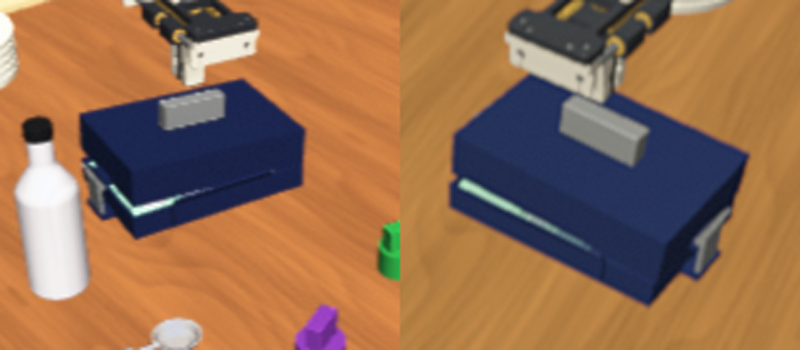

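The sideways tilt relaxed. The +x end is about 12 mm high on the far hook's slope and the -x end is home. I'll press on the bar's +x part with shut fingers.

```bash
python3 - <<'E'
from m import *
for n in ("scene","side"):
    img,P,f=cloud(n);p,c=sel(img,P,[.46,-.3,.105],[.6,-.2,.128]);c=c.astype(int)
    m=(c.max(1)-c.min(1)<30)&(c.mean(1)>70)&(c.mean(1)<200);q=p[m];q=q[q[:,2]>.109];print(n,len(q),rect(q),np.percentile(q[:,2],[10,90]).round(4))
E
python3 to.py .557 -.252 .125 79.5
```

```text
scene 128 (array([ 527.5, -244.3]), array([26.7, 78.1]), 82.6) [0.1102 0.1168]
side 263 (array([ 529.5, -245.7]), array([24. , 81.5]), 80.9) [0.1109 0.1178]
t 35.77 pos [ 0.5331 -0.2468  0.1417] yaw 79.69 w 0.0006 F [ 0.8  0.  -0.2] tilt 2.6
delta cm [-0.02  2.4   1.73] len 2.96 tool z turn rad 0.003 q6 -1.71
```

```bash
python3 -m inch '[-0.05,0.9,0.2,0,-1, 0,0.9,0.4,0,-1, 0,0.5,0.6,0,-1,0,0,0.3,0,-1]' 40; python3 to.py .556 -.253 .117 79.5
```

```text
clock: 36.1
eef_pos: [0.5584, -0.2526, 0.1255]
tcp_rot: [3.119, 0.039, 1.391]
force: [0.4, -0.1, -0.0]
grip_width: 0.0005
t 36.1 pos [ 0.5584 -0.2526  0.1255] yaw 79.7 w 0.0005 F [ 0.4 -0.1 -0. ] tilt 2.6
delta cm [-0.05 -0.25  0.84] len 0.88 tool z turn rad 0.003 q6 -1.7
```

```bash
python3 -m inch '[0,0,0.4,0,-1]'|grep -E "pos|force"; for i in 1 2 3 4 5; do python3 -m inch '[0,-0.03,0.22,0,-1]'|grep -E "pos|force"; done
```

```text
eef_pos: [0.5589, -0.2529, 0.1205]
force: [-0.2, -0.1, -0.4]
eef_pos: [0.5591, -0.2531, 0.1175]
force: [-1.4, 2.8, 12.7]
eef_pos: [0.5592, -0.2532, 0.1152]
force: [-0.6, 0.3, 3.0]
eef_pos: [0.5592, -0.2533, 0.1127]
force: [1.2, 0.6, 1.4]
eef_pos: [0.5592, -0.2534, 0.1105]
force: [-0.5, 0.1, 5.5]
eef_pos: [0.5594, -0.2535, 0.1102]
force: [-9.4, 10.6, 34.2]
```

It clicked: the bar top is now at 110 mm (home) and the force rises sharply. Back off and measure.

```bash
python3 -m inch '[0,0,-0.3,0,-1,0,0,-1,0,-1, 0,0,-2,0,-1, 0,0,-3,0,-1, 0,0,-4,0,-1,0,0,-3,0,-1]'; python3 lid.py .06 .105 h;python3 - <<'E'
from m import *
for n in ("scene","side"):
    img,P,f=cloud(n);p,c=sel(img,P,[.38,-.3,.05],[.7,-.18,.07]);c=c.astype(int)
    m=(c.max(1)-c.min(1)<35)&(c.mean(1)>70);q=p[m]
    for s in (q[q[:,0]>.62],q[q[:,0]<.45]): print(n,"hook",len(s),s.mean(0).round(4) if len(s) else "")
a=cv2.imread('pics/lid_scene_h.png')[100:240,200:360];b=cv2.imread('pics/lid_side_h.png')[70:210,300:460];cv2.imwrite('pics/lh.png',cv2.resize(np.hstack([a,b]),(800,350),interpolation=2))
E
```

```text
clock: 37.1
eef_pos: [0.5502, -0.2462, 0.2409]
tcp_rot: [3.135, 0.04, 1.391]
force: [2.1, -1.0, 0.7]
grip_width: 0.0003
scene 1649 (array([ 533., -245.]), array([160.1, 227.2]), 80.1) rel [1.7 0.9] slope xy [ 0.001 -0.003] z@c 0.0766
side 3586 (array([ 533.9, -245.5]), array([155.8, 229.7]), 79.8) rel [-1.8  0.4] slope xy [-0.    -0.001] z@c 0.0775
scene hook 13 [ 0.6623 -0.2644  0.0582]
scene hook 0 
side hook 18 [ 0.6633 -0.2686  0.0598]
side hook 28 [ 0.4081 -0.2178  0.0585]
```

View pics/lh.png

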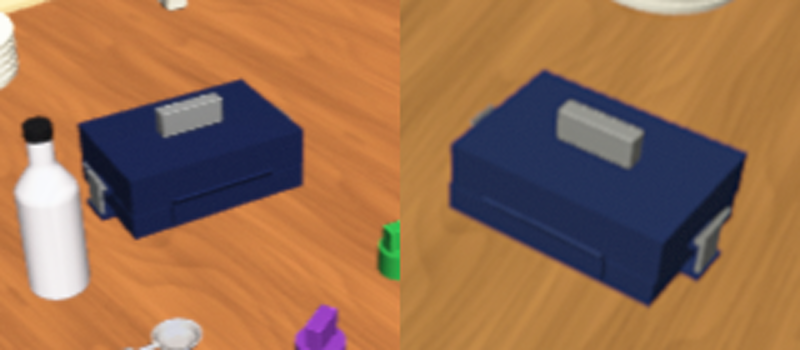

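View pics/lid_side_h.png

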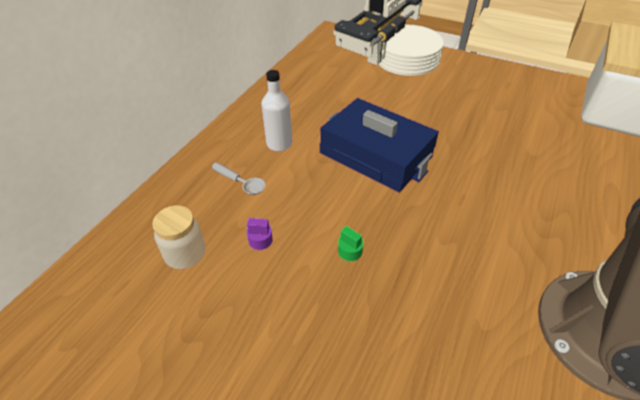

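The bench is clear apart from the bottle, jar, spoon and the two decoys. The lid is closed and level, and the robot is clear of it.

```bash
python3 -c "
from workcell import order
print(order.hand_in())"
```

```text
the job is handed in; nothing more can be done
None
```

The lunchbox is packed and the lid is fully home, and I handed the job in at about 37 s. Three pots were on the bench: square, small round and large round. Each went into its own well, with bar tops measured at about 66 mm and bodies at about 37 mm, as seated pots should read. No oblong pot or case was on the bench.

**Lid:** I lowered it in the grip onto the hook slopes. It went down tilted, so the -x end seated first while the +x end stuck about 12 mm high. I let go there and pressed the +x part of the grip bar with shut fingers until it clicked, with the force ending at 34 N.

**Last checks:** The lid is level within 0.003. Its top reads 76.6–77.5 mm against 78 nominal, within the cameras' height error. It is within 2 mm of centre. The +x hook head is back at its starting place in both views; the -x one could be checked in the side view only, and it is too. The bottle, jar, spoon and the green and purple look-alikes stand where they were.

**What went wrong or disagreed:**
- **Cameras:** The fixed cameras read about 3 mm off in y from the arm and wrist camera, and I corrected for that.
- **Tool tilt:** The tool tilted by up to 2.8° as it moved, so the press was not perfectly straight.
- **Contact forces:** Some contacts were harder than planned. The square pot met its well floor at about 38 N on the wrist. The round pot touched its well edge at 21 N and went in on the second try. A finger touched the small pot's top at 16 N.

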